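# Change the blades of the carton slitter at the food bank packing table

## Robot

A 7-joint arm with a two-finger parallel gripper is mounted at the origin on the work surface. World frame = base frame: x ahead of the robot, y to its left, z up, the work surface at z = 0. Lengths are in m, angles in rad, forces in N, time in s.
With the tool pointing down it reaches from about 0.35 to 0.9 m from the base axis. Payload 7.2 kg.
Tool frame: the origin (TCP) lies midway between the tips of the shut fingers; the grasp point (between the pads) lies 19 mm behind it; z points along the fingers, y is the direction in which the jaws open and shut (so a half turn about z gives the same grasp; the last joint's range is limited). The gripper opens to 88 mm and grips with 3 to 60 N. Pads are 20 mm wide; open, the fingers measure 115 mm over their backs; the gripper's body (75 mm by 178 mm) begins 61 mm behind the grasp point.
Start: joints at [-1.24, 0.411, -0.013, 1.596, 0.006, 1.134, -0.082], TCP at [0.243, 0.576, 0.223] pointing down, gripper open.
Joint ranges: [-2.95, 2.95], [-0.29, 1.99], [-1.47, 1.44], [0.14, 2.54], [-1.03, 4.17], [0.13, 1.85], [-2.86, 2.86]. Speed limits (rad/s): [2.39, 2.39, 3.01, 3.01, 3.14, 3.14, 3.14].

## Interface

Orientations are given as a unit quaternion [w, x, y, z].
In Python, from rig import ctrl gives the robot as it stands. The module is installed in compiled form; this text tells all that it offers.
- The arm moves only by the tool drive_tool, never from a script. Its argument "series" is a list of rows, each a list of 3 entries, a list of its own where there are three numbers: the shift along the tool's x, y, z in cm, then the turn, a rotation vector about the tool's x, y, z in rad, then the closure, from 0 (fully open) to 1 (shut). In form: [[[x, y, z], [rx, ry, rz], grip], ...]. A call has 1 to 12 rows; each row shifts and turns the pose as measured when the row begins, along the tool's axes as they then stand; what a row does not reach is not made up. A row lasts 1/10 s, in which the tool goes at most 50 mm and 8.59 degrees, less where a joint would pass 70% of its speed; a pose out of reach is approached as far as the arm can. A call with a gripper value outside its range is refused whole. The fingers move at their own pace and stop on an object; "grip_force" is the grip in N (left out, the last holds). Time passes only in rows, so rows that do not move let the fingers close. It gives the time, the measured TCP pose, the force and the opening at its end, in the units of the state.
- ctrl.state(): the state, without advancing time (a new reading comes with each control period).
- ctrl.get_image(name): name is "scene" or "top" or "wrist"; returns a dict with "img" (420x560x3 uint8, red, green, blue), "depth" (420x560 float32, m along the optical axis (not along the pixel's ray), 0 where there is no reading), "fx", "fy", "cx", "cy" (pixels), "R" (3x3) and "t" (3): a world point X has camera coordinates R X + t. Camera axes: x right, y down, z forward; pixel columns grow to the right and rows downward; lengths in m; the calibration is good to about 2 mm. A picture is of the moment at which its call begins.
- ctrl.job_done(): hands the job in, once; it reports no verdict.
The state is a dict: "time_s": time; "joints": joint angles; "joint_vel": joint speeds; "joint_torque": joint torques, N m; "tool_pos": TCP position; "tool_rot": TCP orientation; "contact_force": force on the tool from outside, world axes, zero at the start; "ft_torque": the same for the moment, N m; "gripper_width": opening from 0.0 (shut) to 1.0 (fully open).
Only numpy, scipy, OpenCV 4.12 (cv2) and the standard library are available. Lean on these libraries where they do the work, as an engineer would, in place of code of your own. Each camera call takes 0.05 s, during which the arm holds its last target. There are 200 camera calls.

## Task

Change the blades of the carton slitter: swing its clear guard fully upright, move every worn blade (dark, red band) from its bay into the red scrap tray, and lay each new blade (white, blue band) flat in a bay of its own, lengthwise between the bay's fences with its notch over the bay's pin. Only when that is done, lower the guard to 35 degrees above level, let go and check for a moment that it stays there. Leave the food cans standing where they are.

Things in the scene. Friction and masses are not known exactly. Their poses are not given: they have to be found in the camera images.
- guard (a joint): Angle of the slitter's clear guard about its friction hinge, rad: 0 = level over the bays (shut), growing as its front bar is swung up and away from the robot; 0.611 = 35 degrees above level, 1.57 = upright, stop at 1.6. A red mark on the white scale at the hinge shows 35 degrees. It stays where it is left; moving it takes about 2 to 5 N at the bar.
- guard_bar (a point): Middle of the guard's round black grip bar, 12 mm in diameter and 320 mm long, parallel to the hinge and 220 mm from it. Fingers can straddle the bar: the clear pane starts 72 mm behind it and only the two end arms join them. Free space under it down to the fences. Its own y axis lies along the bar.
- guard_hinge (a point): Middle of the guard's hinge axis, 85 mm above the table. Fixed to the slitter: its x axis points horizontally from the bays to the hinge (away from the operator), its y axis is the hinge axis. At angle a the bar is at x = -220*cos(a), z = +220*sin(a) mm from here.
- scrap_in (a point): Centre of the inner floor of the red open scrap tray, fixed to the table; outside 190 x 160 mm (its x, y), walls 5 mm thick and 35 mm high, floor 5 mm.
- pin0 (a point): Foot of a bay's brass locating pin (three bays, 90 mm apart), on the rail's top, 45 mm above the table. Pin 10 mm in diameter, 14 mm high, tapered tip. x, y axes as guard_hinge's. A seated blade lies flat on the rail, its middle 45 mm in front of the pin (-x), its notch towards the pin.
- pin1 (a point): Foot of a bay's brass locating pin (three bays, 90 mm apart), on the rail's top, 45 mm above the table. Pin 10 mm in diameter, 14 mm high, tapered tip. x, y axes as guard_hinge's. A seated blade lies flat on the rail, its middle 45 mm in front of the pin (-x), its notch towards the pin.
- pin2 (a point): Foot of a bay's brass locating pin (three bays, 90 mm apart), on the rail's top, 45 mm above the table. Pin 10 mm in diameter, 14 mm high, tapered tip. x, y axes as guard_hinge's. A seated blade lies flat on the rail, its middle 45 mm in front of the pin (-x), its notch towards the pin.
- slitter: Green bench carton slitter, fixed; origin under its middle, x axis away from the operator. Base plate 15 mm high; each bay is a rail 26 mm wide from 15 mm behind its pin (+x) to 105 mm in front, top at 45 mm, so fingers can reach 30 mm down beside it. Two yellow fences, 48 mm apart inside, 6 mm higher than the rail, flank it 83 to 105 mm in front of the pin.
- new0_mid (a point): Centre (half-way up) of a new blade: white flat steel bar with a blue band, 120 x 40 x 8 mm, 0.2 kg; its x axis is its length. At its +x end an open notch 14 mm wide and 24 mm deep (root 36 mm from the centre); the bright cutting edge is the -x end. Same from both faces. Some may be absent.
- new1_mid (a point): Centre (half-way up) of a new blade: white flat steel bar with a blue band, 120 x 40 x 8 mm, 0.2 kg; its x axis is its length. At its +x end an open notch 14 mm wide and 24 mm deep (root 36 mm from the centre); the bright cutting edge is the -x end. Same from both faces. Some may be absent.
- new2_mid (a point): Centre (half-way up) of a new blade: white flat steel bar with a blue band, 120 x 40 x 8 mm, 0.2 kg; its x axis is its length. At its +x end an open notch 14 mm wide and 24 mm deep (root 36 mm from the centre); the bright cutting edge is the -x end. Same from both faces. Some may be absent.
- worn0_mid (a point): Centre (half-way up) of a worn blade: same shape and axes as a new one, dark grey with a red band, lying seated in one of the bays. Some may be absent.
- worn1_mid (a point): Centre (half-way up) of a worn blade: same shape and axes as a new one, dark grey with a red band, lying seated in one of the bays. Some may be absent.
- worn2_mid (a point): Centre (half-way up) of a worn blade: same shape and axes as a new one, dark grey with a red band, lying seated in one of the bays. Some may be absent.
- can0_mid (a point): Centre of the low blue food can, 68 mm in diameter, 45 mm high, upright; leave alone.
- can1_mid (a point): Centre of the red food can, 74 mm in diameter, 110 mm high, upright; leave alone.
- can2_mid (a point): Centre of the green food can, 74 mm in diameter, 110 mm high, upright; leave alone.
- can3_mid (a point): Centre of the orange food can, 74 mm in diameter, 110 mm high, upright; leave alone.
- can4_mid (a point): Centre of the yellow food can, 84 mm in diameter, 60 mm high, upright; leave alone.
- can5_mid (a point): Centre of the light green food can, 68 mm in diameter, 90 mm high, upright; leave alone.
Mind the look-alikes: they are no part of the job. Leave any green look-alike of the part that bears new2_mid alone. What is shaped like the part that bears new0_mid but yellow is not meant.

How it is judged:
On the way, in this order (a step that is already met when the one before it is completed fails the run):
1. the guard stands upright (above 75 degrees) (value of joint guard above 1.31 rad), for 0.2 s.
2. with the guard still up, all worn blades are in the scrap tray and all new blades are seated in bays (x of worn0_mid in the frame of scrap_in between -0.09 and 0.09 m and y of worn0_mid in the frame of scrap_in between -0.075 and 0.075 m and height (world z) of each of worn0_mid, worn1_mid, worn2_mid below 0.045 m and x of worn1_mid in the frame of scrap_in between -0.09 and 0.09 m and y of worn1_mid in the frame of scrap_in between -0.075 and 0.075 m and x of worn2_mid in the frame of scrap_in between -0.09 and 0.09 m and y of worn2_mid in the frame of scrap_in between -0.075 and 0.075 m and ((x of pin0 in the frame of new0_mid between 0.0375 and 0.055 m and y of pin0 in the frame of new0_mid between -0.005 and 0.005 m and z of new0_mid in the frame of pin0 between 0.001 and 0.007 m and angle between the x axis of new0_mid and the x axis of pin0, either way round below 0.09 rad and angle between the z axis of new0_mid and the z axis of pin0, either way round below 0.05 rad) or (x of pin1 in the frame of new0_mid between 0.0375 and 0.055 m and y of pin1 in the frame of new0_mid between -0.005 and 0.005 m and z of new0_mid in the frame of pin1 between 0.001 and 0.007 m and angle between the x axis of new0_mid and the x axis of pin1, either way round below 0.09 rad and angle between the z axis of new0_mid and the z axis of pin1, either way round below 0.05 rad) or (x of pin2 in the frame of new0_mid between 0.0375 and 0.055 m and y of pin2 in the frame of new0_mid between -0.005 and 0.005 m and z of new0_mid in the frame of pin2 between 0.001 and 0.007 m and angle between the x axis of new0_mid and the x axis of pin2, either way round below 0.09 rad and angle between the z axis of new0_mid and the z axis of pin2, either way round below 0.05 rad)) and ((x of pin0 in the frame of new1_mid between 0.0375 and 0.055 m and y of pin0 in the frame of new1_mid between -0.005 and 0.005 m and z of new1_mid in the frame of pin0 between 0.001 and 0.007 m and angle between the x axis of new1_mid and the x axis of pin0, either way round below 0.09 rad and angle between the z axis of new1_mid and the z axis of pin0, either way round below 0.05 rad) or (x of pin1 in the frame of new1_mid between 0.0375 and 0.055 m and y of pin1 in the frame of new1_mid between -0.005 and 0.005 m and z of new1_mid in the frame of pin1 between 0.001 and 0.007 m and angle between the x axis of new1_mid and the x axis of pin1, either way round below 0.09 rad and angle between the z axis of new1_mid and the z axis of pin1, either way round below 0.05 rad) or (x of pin2 in the frame of new1_mid between 0.0375 and 0.055 m and y of pin2 in the frame of new1_mid between -0.005 and 0.005 m and z of new1_mid in the frame of pin2 between 0.001 and 0.007 m and angle between the x axis of new1_mid and the x axis of pin2, either way round below 0.09 rad and angle between the z axis of new1_mid and the z axis of pin2, either way round below 0.05 rad)) and ((x of pin0 in the frame of new2_mid between 0.0375 and 0.055 m and y of pin0 in the frame of new2_mid between -0.005 and 0.005 m and z of new2_mid in the frame of pin0 between 0.001 and 0.007 m and angle between the x axis of new2_mid and the x axis of pin0, either way round below 0.09 rad and angle between the z axis of new2_mid and the z axis of pin0, either way round below 0.05 rad) or (x of pin1 in the frame of new2_mid between 0.0375 and 0.055 m and y of pin1 in the frame of new2_mid between -0.005 and 0.005 m and z of new2_mid in the frame of pin1 between 0.001 and 0.007 m and angle between the x axis of new2_mid and the x axis of pin1, either way round below 0.09 rad and angle between the z axis of new2_mid and the z axis of pin1, either way round below 0.05 rad) or (x of pin2 in the frame of new2_mid between 0.0375 and 0.055 m and y of pin2 in the frame of new2_mid between -0.005 and 0.005 m and z of new2_mid in the frame of pin2 between 0.001 and 0.007 m and angle between the x axis of new2_mid and the x axis of pin2, either way round below 0.09 rad and angle between the z axis of new2_mid and the z axis of pin2, either way round below 0.05 rad)) and value of joint guard above 1.2 rad), for 0.2 s.
3. the guard, not touched, stays at 35 degrees within 5 degrees for half a second (value of joint guard between 0.523865 and 0.697865 rad and contact force between the fingers and slitter below 0.3 N), for 0.5 s.
At the end, for the whole second after the job is handed in: Every worn blade lies in the scrap tray; every new blade lies flat on the rail of a bay, within 5 degrees of the bay's direction, with the pin inside its notch (pin centre 37.5 to 55 mm from the blade's middle); the guard rests at 35 degrees within 5 degrees (x of worn0_mid in the frame of scrap_in between -0.09 and 0.09 m and y of worn0_mid in the frame of scrap_in between -0.075 and 0.075 m and height (world z) of each of worn0_mid, worn1_mid, worn2_mid below 0.045 m and x of worn1_mid in the frame of scrap_in between -0.09 and 0.09 m and y of worn1_mid in the frame of scrap_in between -0.075 and 0.075 m and x of worn2_mid in the frame of scrap_in between -0.09 and 0.09 m and y of worn2_mid in the frame of scrap_in between -0.075 and 0.075 m and ((x of pin0 in the frame of new0_mid between 0.0375 and 0.055 m and y of pin0 in the frame of new0_mid between -0.005 and 0.005 m and z of new0_mid in the frame of pin0 between 0.001 and 0.007 m and angle between the x axis of new0_mid and the x axis of pin0, either way round below 0.09 rad and angle between the z axis of new0_mid and the z axis of pin0, either way round below 0.05 rad) or (x of pin1 in the frame of new0_mid between 0.0375 and 0.055 m and y of pin1 in the frame of new0_mid between -0.005 and 0.005 m and z of new0_mid in the frame of pin1 between 0.001 and 0.007 m and angle between the x axis of new0_mid and the x axis of pin1, either way round below 0.09 rad and angle between the z axis of new0_mid and the z axis of pin1, either way round below 0.05 rad) or (x of pin2 in the frame of new0_mid between 0.0375 and 0.055 m and y of pin2 in the frame of new0_mid between -0.005 and 0.005 m and z of new0_mid in the frame of pin2 between 0.001 and 0.007 m and angle between the x axis of new0_mid and the x axis of pin2, either way round below 0.09 rad and angle between the z axis of new0_mid and the z axis of pin2, either way round below 0.05 rad)) and ((x of pin0 in the frame of new1_mid between 0.0375 and 0.055 m and y of pin0 in the frame of new1_mid between -0.005 and 0.005 m and z of new1_mid in the frame of pin0 between 0.001 and 0.007 m and angle between the x axis of new1_mid and the x axis of pin0, either way round below 0.09 rad and angle between the z axis of new1_mid and the z axis of pin0, either way round below 0.05 rad) or (x of pin1 in the frame of new1_mid between 0.0375 and 0.055 m and y of pin1 in the frame of new1_mid between -0.005 and 0.005 m and z of new1_mid in the frame of pin1 between 0.001 and 0.007 m and angle between the x axis of new1_mid and the x axis of pin1, either way round below 0.09 rad and angle between the z axis of new1_mid and the z axis of pin1, either way round below 0.05 rad) or (x of pin2 in the frame of new1_mid between 0.0375 and 0.055 m and y of pin2 in the frame of new1_mid between -0.005 and 0.005 m and z of new1_mid in the frame of pin2 between 0.001 and 0.007 m and angle between the x axis of new1_mid and the x axis of pin2, either way round below 0.09 rad and angle between the z axis of new1_mid and the z axis of pin2, either way round below 0.05 rad)) and ((x of pin0 in the frame of new2_mid between 0.0375 and 0.055 m and y of pin0 in the frame of new2_mid between -0.005 and 0.005 m and z of new2_mid in the frame of pin0 between 0.001 and 0.007 m and angle between the x axis of new2_mid and the x axis of pin0, either way round below 0.09 rad and angle between the z axis of new2_mid and the z axis of pin0, either way round below 0.05 rad) or (x of pin1 in the frame of new2_mid between 0.0375 and 0.055 m and y of pin1 in the frame of new2_mid between -0.005 and 0.005 m and z of new2_mid in the frame of pin1 between 0.001 and 0.007 m and angle between the x axis of new2_mid and the x axis of pin1, either way round below 0.09 rad and angle between the z axis of new2_mid and the z axis of pin1, either way round below 0.05 rad) or (x of pin2 in the frame of new2_mid between 0.0375 and 0.055 m and y of pin2 in the frame of new2_mid between -0.005 and 0.005 m and z of new2_mid in the frame of pin2 between 0.001 and 0.007 m and angle between the x axis of new2_mid and the x axis of pin2, either way round below 0.09 rad and angle between the z axis of new2_mid and the z axis of pin2, either way round below 0.05 rad)) and value of joint guard between 0.523865 and 0.697865 rad and velocity of joint guard between -0.03 and 0.03 rad/s); the robot touches nothing.
It fails at once if a food can is knocked over or shoved more than 50 mm (distance of any of can0_mid, can1_mid, can2_mid, can3_mid, can4_mid, can5_mid from where it was at the start of the episode above 0.05 m or angle between any of can0_mid, can1_mid, can2_mid, can3_mid, can4_mid, can5_mid's own z axis and vertical above 0.5 rad).
Of worn0, worn1, worn2 only 2 to 3 are there at a start; the rules pass over those that are not, and their reading is None.
Of new0, new1, new2 only 2 to 3 are there at a start; the rules pass over those that are not, and their reading is None.
At some moment in a run one of new0, new1, new2 may be knocked a few centimetres aside while the robot is not near it.
Once in a run the grip may slacken for a moment while it holds something.
It also fails if it takes over 210 s, if anything falls off the work surface, if the arm or the gripper's body presses on something with over 40 N, if the wrist force passes 120 N, or if a joint passes its speed limit or range.

## Working session

There is one attempt and no reset: what is moved stays moved. The work goes in short steps, Python scripts to look and compute and a tool call to move; the robot and the scene stay as the last step left them, time stands still between calls to the robot, and variables do not carry over. Pictures are saved under pics/ and viewed, about 12 in all and at most 16, crops included, and the job is handed in when it is done.

Besides the shell and the picture viewer there is one more tool, called after "Call:" as name([rows], argument=value, ...), one row to a line, values as JSON. drive_tool: Moves the arm, as the interface text tells. Its arguments: {"type":"object","properties":{"series":{"type":"array","items":{"type":"array"}},"grip_force":{"type":"number"}},"required":["series"]}

```bash
mkdir -p pics; cat > h.py <<'E'
from rig import ctrl
import numpy as np, cv2, pickle
def snap(name,tag):
    d=ctrl.get_image(name); pickle.dump(d,open(f'pics/{tag}.pkl','wb'))
    cv2.imwrite(f'pics/{tag}.png',cv2.cvtColor(d['img'],cv2.COLOR_RGB2BGR)); return d
def load(tag): return pickle.load(open(f'pics/{tag}.pkl','rb'))
def cloud(d):
    v,u=np.mgrid[0:420,0:560]; z=d['depth']
    P=np.stack([(u-d['cx'])/d['fx']*z,(v-d['cy'])/d['fy']*z,z],-1)
    return (P-d['t'])@d['R']
def ray(d,u,v,h):
    r=np.array([(u-d['cx'])/d['fx'],(v-d['cy'])/d['fy'],1])@d['R']; c=-d['t']@d['R']
    return c+r*(h-c[2])/r[2]
def pix(d,X):
    c=d['R']@np.array(X)+d['t']; return c[0]/c[2]*d['fx']+d['cx'],c[1]/c[2]*d['fy']+d['cy']
E
python3 - <<'E'
from h import *
a=snap('top','t0');b=snap('scene','s0')
for d in(a,b):print(-d['R'].T@d['t'],d['fx'])
print(ctrl.state())
E
```

```text
[ 0.39157615 -0.01454159  1.36174082] 455.43760144821607
[1.57168615 0.38019306 1.09973823] 511.4082884517017
{'time_s': 0.1, 'joints': array([-1.24020469,  0.41182678, -0.01272343,  1.59693048,  0.00558037,
        1.13428465, -0.08220244]), 'joint_vel': array([ 2.75451241e-03, -2.37361994e-04, -1.63168228e-05, -1.41739784e-04,
        1.97638730e-03, -1.85778833e-03,  3.75258024e-04]), 'joint_torque': array([ 2.08646765e-03, -5.89099431e+01,  6.43525366e-01, -2.91709077e+01,
       -5.38234238e-02,  1.45487487e-02,  3.94923450e-05]), 'tool_pos': array([0.2425426 , 0.57554348, 0.22190104]), 'tool_rot': array([-1.02045374e-04,  1.98065461e-01,  9.80188540e-01, -6.99616522e-04]), 'contact_force': array([ 0.06337438,  0.34098408, -0.00678225]), 'ft_torque': array([-0.06323517,  0.04160436, -0.04216471]), 'gripper_width': 0.9999016228675925}
```

View pics/t0.png

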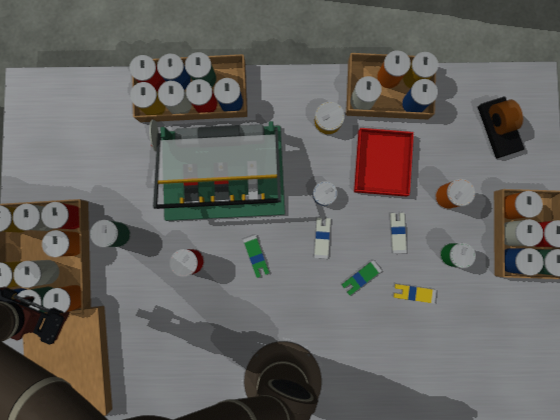

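View pics/s0.png

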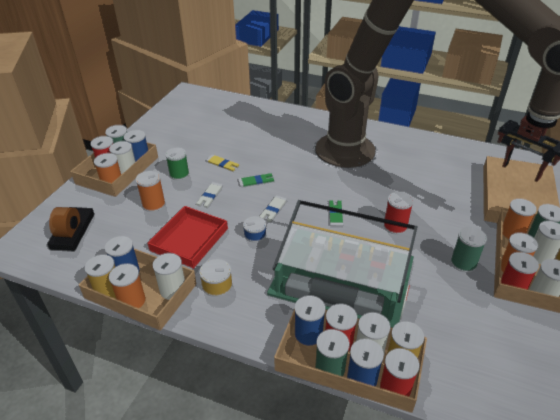

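```bash
python3 - <<'E'
from h import *
d=load('t0');i=cv2.imread('pics/t0.png')
a=cv2.resize(i[115:225,145:290],(790,600),interpolation=cv2.INTER_CUBIC)
cv2.imwrite('pics/c0.png',a)
b=cv2.resize(i[180:310,240:440],(800,520),interpolation=cv2.INTER_CUBIC)
cv2.imwrite('pics/c1.png',b)
C=cloud(d)
for n,u,v in [('can b',325,193),('y',329,118),('tray',384,162),('n0',322,225),('n1',398,222),('bar',215,206),('green',109,232),('red',183,262),('rail?',191,185),('bay',253,180),('table',330,330)]:print(n,C[v,u].round(4))
E
```

```text
can b [ 0.5434 -0.128   0.0466]
y [ 0.7631 -0.1425  0.0539]
tray [ 0.6405 -0.3106  0.0044]
n0 [ 0.4525 -0.1215  0.001 ]
n1 [ 0.4593 -0.347   0.0065]
bar [0.5108 0.196  0.0184]
green [0.4333 0.473  0.1114]
red [0.3497 0.268  0.1131]
rail? [0.5692 0.2601 0.0547]
bay [0.583  0.0808 0.0489]
table [ 0.1434 -0.1408 -0.0034]
```

View pics/c0.png

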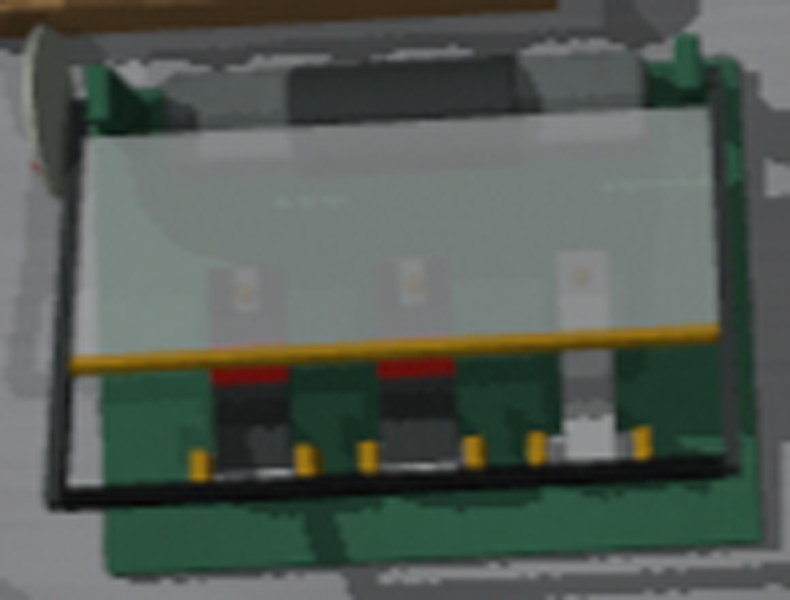

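View pics/c1.png

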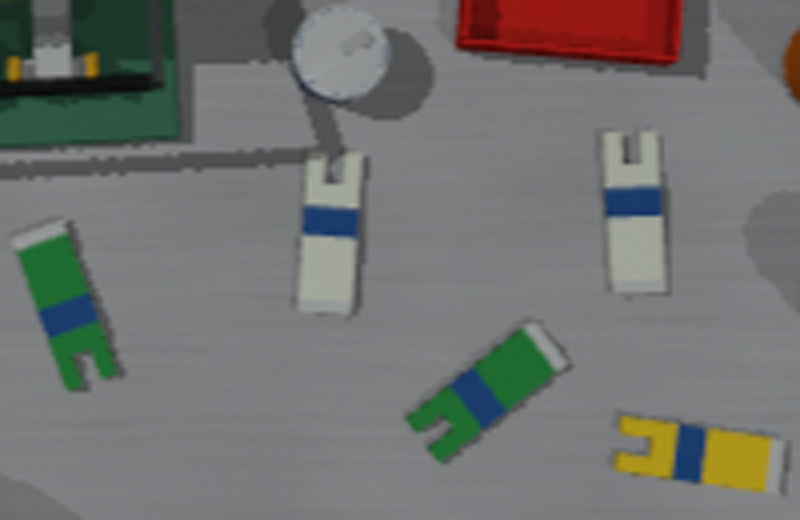

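```bash
cat > m.py <<'E'
from h import *
def f(u,v,z): return ray(d,145+u/5.448,115+v/5.4545,z)
d=load('t0')
bl,br=f(58,497,.085),f(733,466,.085);print('bar',bl,br,np.linalg.norm(bl-br))
print('mid',(bl+br)/2,'yaw of y axis',np.arctan2(*(bl-br)[:2][::1])*-1)
p=[f(247,288,.055),f(412,280,.055),f(582,274,.055)]
for q in p:print('pin',q)
print(np.diff(p,axis=0),)
for n,c in [('L',[(200,465),(307,460)]),('M',[(368,457),(474,452)]),('R',[(537,447),(642,443)])]:
    print(n,[f(*x,.051).round(4) for x in c])
def blade(c):
    P=[ray(d,240+u/4,180+v/4,.008)[:2] for u,v in c]; n=(P[0]+P[1])/2;t=(P[2]+P[3])/2
    print('blade',(n+t)/2,'len',np.linalg.norm(n-t),'yaw',np.arctan2(*(n-t)[::-1]))
blade([(308,150),(366,154),(297,310),(354,315)])
blade([(601,130),(660,130),(611,293),(668,292)])
C=cloud(d);print('tray',[ray(d,u,v,.035)[:2].round(3) for u,v in[(360,128),(413,131),(355,191),(410,197)]])
for v in range(196,212,1):print(v,C[v,190].round(3),C[v,240].round(3))
E
python3 m.py
```

```text
bar [0.5060407  0.35305814 0.085     ] [0.51902345 0.00356682 0.085     ] 0.34973237254445794
mid [0.51253208 0.17831248 0.085     ] yaw of y axis 0.03713048856671601
pin [0.61953705 0.26231421 0.055     ]
pin [0.62300776 0.17429516 0.055     ]
pin [0.62537568 0.08365464 0.055     ]
[[ 0.00347072 -0.08801906  0.        ]
 [ 0.00236791 -0.09064051  0.        ]]
L [array([0.5255, 0.2874, 0.051 ]), array([0.5276, 0.2305, 0.051 ])]
M [array([0.5289, 0.198 , 0.051 ]), array([0.5311, 0.1416, 0.051 ])]
R [array([0.5335, 0.1081, 0.051 ]), array([0.5351, 0.0523, 0.051 ])]
blade [ 0.41366476 -0.12280856] len 0.11913384929398281 yaw -0.08667466270733012
blade [ 0.42733317 -0.34798489] len 0.12039799366782476 yaw 0.02708307801842678
tray [array([ 0.737, -0.236]), array([ 0.727, -0.392]), array([ 0.55 , -0.217]), array([ 0.531, -0.377])]
196 [0.537 0.263 0.052] [0.54  0.122 0.016]
197 [0.535 0.264 0.05 ] [0.538 0.122 0.012]
198 [0.532 0.264 0.048] [0.535 0.122 0.013]
199 [0.528 0.262 0.056] [0.532 0.122 0.012]
200 [0.526 0.263 0.053] [0.514 0.108 0.155]
201 [0.523 0.263 0.051] [0.511 0.108 0.156]
202 [0.519 0.262 0.058] [0.509 0.108 0.155]
203 [0.507 0.242 0.153] [0.506 0.108 0.154]
204 [0.505 0.242 0.153] [0.504 0.108 0.15 ]
205 [0.502 0.242 0.151] [0.513 0.122 0.015]
206 [0.5   0.243 0.148] [0.511 0.122 0.014]
207 [0.509 0.271 0.015] [0.507 0.122 0.016]
208 [0.506 0.271 0.014] [0.504 0.122 0.018]
209 [0.503 0.271 0.015] [0.501 0.122 0.02 ]
210 [0.5   0.271 0.014] [0.499 0.122 0.015]
211 [0.497 0.272 0.011] [0.496 0.123 0.008]
```

```bash
cat > plan.py <<'E'
from h import *
from scipy.spatial.transform import Rotation as Ro
def Rt(s): return Ro.from_quat(np.roll(s['tool_rot'],-1))
def show():
    s=ctrl.state();M=Rt(s).as_matrix()
    print('t%.1f'%s['time_s'],'pos',s['tool_pos'].round(4),'jaw',np.degrees(np.arctan2(M[1,1],M[0,1])).round(2),'z',M[:,2].round(3),'F',s['contact_force'].round(1),'w%.3f'%s['gripper_width'],'j',s['joints'].round(2))
    return s
def go(pts,jaw=None,g=0):
    """pts: [(x,y,z,n)] rows per leg; jaw deg final reached in the first leg"""
    s=show();p=s['tool_pos'].copy();R=Rt(s);out=[]
    for k,(x,y,z,n) in enumerate(pts):
        T=R
        if jaw is not None and k==0:
            M=R.as_matrix();a=np.arctan2(M[1,1],M[0,1]);j=np.radians(jaw)
            j=a+(j-a+np.pi/2)%np.pi-np.pi/2
            yv=np.array([np.cos(j),np.sin(j),0]);zv=np.array([0,0,-1.])
            T=Ro.from_matrix(np.stack([np.cross(yv,zv),yv,zv],1))
        w=(R.inv()*T).as_rotvec()/n; dp=(np.array([x,y,z])-p)/n
        if np.linalg.norm(dp)>.05 or np.linalg.norm(w)>.15: print('TOO FAST',k,np.linalg.norm(dp),np.linalg.norm(w))
        for i in range(n):
            out.append([(R.inv().apply(dp)*100).round(2).tolist(),w.round(3).tolist(),g]);R=R*Ro.from_rotvec(w)
        p=np.array([x,y,z])
    print(str(out).replace(' ',''))
E
python3 - <<'E'
from plan import *
d=load('t0')
for z in(.148,.155):print([ray(d,145+u/5.448,115+v/5.4545,z).round(4) for u,v in((58,497),(733,466))])
go([(.508,.17,.27,11)],2.3)
E
```

```text
[array([0.5004, 0.3349, 0.148 ]), array([0.5127, 0.0027, 0.148 ])]
[array([0.4998, 0.3329, 0.155 ]), array([0.512 , 0.0026, 0.155 ])]
t0.1 pos [0.2425 0.5755 0.2219] jaw 67.15 z [-0.    -0.001 -1.   ] F [ 0.1  0.3 -0. ] w1.000 j [-1.24  0.41 -0.01  1.6   0.01  1.13 -0.08]
[[[-3.66,-2.46,-0.43],[-0.0,0.0,0.103],0],[[-3.89,-2.07,-0.43],[-0.0,0.0,0.103],0],[[-4.08,-1.66,-0.43],[-0.0,0.0,0.103],0],[[-4.23,-1.23,-0.44],[-0.0,0.0,0.103],0],[[-4.33,-0.79,-0.44],[-0.0,0.0,0.103],0],[[-4.39,-0.34,-0.44],[-0.0,0.0,0.103],0],[[-4.41,0.11,-0.44],[-0.0,0.0,0.103],0],[[-4.37,0.56,-0.44],[-0.0,0.0,0.103],0],[[-4.29,1.01,-0.44],[-0.0,0.0,0.103],0],[[-4.16,1.44,-0.44],[-0.0,0.0,0.103],0],[[-3.99,1.86,-0.44],[-0.0,0.0,0.103],0]]
```

Call:
drive_tool([
  [[-3.7, -2.5, -0.4], [0, 0, 0.103], 0],
  [[-3.9, -2.1, -0.4], [0, 0, 0.103], 0],
  [[-4.1, -1.7, -0.4], [0, 0, 0.103], 0],
  [[-4.2, -1.2, -0.4], [0, 0, 0.103], 0],
  [[-4.3, -0.8, -0.4], [0, 0, 0.103], 0],
  [[-4.4, -0.3, -0.4], [0, 0, 0.103], 0],
  [[-4.4, 0.1, -0.4], [0, 0, 0.103], 0],
  [[-4.4, 0.6, -0.4], [0, 0, 0.103], 0],
  [[-4.3, 1.0, -0.4], [0, 0, 0.103], 0],
  [[-4.2, 1.4, -0.4], [0, 0, 0.103], 0],
  [[-4.0, 1.9, -0.4], [0, 0, 0.103], 0],
], grip_force=20)

```text
time_s: 1.2
tool_pos: [0.5047, 0.154, 0.2627]
tool_rot: [-0.001, 0.704, 0.71, -0.004]
contact_force: [0.3, 0.8, 0.6]
gripper_width: 1.0
```

```bash
python3 - <<'E'
from plan import *
go([(.508,.17,.25,3),(.507,.17,.130,6)],2.3)
d=snap('wrist','w0');C=cloud(d)
# bar points: black, height .12-.17
m=(C[...,2]>.12)&(C[...,2]<.17)&(d['depth']>0)
i=d['img'].astype(int).sum(-1)
v,u=np.where(m);print(len(v));P=C[m]
for y in np.arange(.05,.3,.03):
    q=P[abs(P[:,1]-y)<.01]
    if len(q):print(y,len(q),np.median(q,0).round(4),q.min(0).round(3),q.max(0).round(3))
E
```

```text
t1.2 pos [0.5047 0.154  0.2627] jaw 0.47 z [-0.008 -0.004 -1.   ] F [0.3 0.8 0.6] w1.000 j [-0.74  0.22  0.42  1.79 -0.09  1.16 -0.28]
[[[0.53,0.12,0.42],[-0.003,0.001,-0.011],0],[[0.53,0.12,0.42],[-0.003,0.001,-0.011],0],[[0.53,0.13,0.42],[-0.003,0.001,-0.011],0],[[0.0,-0.02,2.0],[0.0,0.0,0.0],0],[[0.0,-0.02,2.0],[0.0,0.0,0.0],0],[[0.0,-0.02,2.0],[0.0,0.0,0.0],0],[[0.0,-0.02,2.0],[0.0,0.0,0.0],0],[[0.0,-0.02,2.0],[0.0,0.0,0.0],0],[[0.0,-0.02,2.0],[0.0,0.0,0.0],0]]
14158
0.05 354 [0.5845 0.051  0.1272] [0.505 0.04  0.122] [0.603 0.06  0.155]
0.08 376 [0.5153 0.08   0.1506] [0.504 0.07  0.123] [0.588 0.09  0.155]
0.11 569 [0.5756 0.1128 0.132 ] [0.503 0.1   0.12 ] [0.614 0.12  0.156]
0.14 843 [0.5805 0.1401 0.1272] [0.502 0.13  0.12 ] [0.611 0.15  0.156]
0.16999999999999998 920 [0.579  0.1703 0.1273] [0.501 0.16  0.12 ] [0.609 0.18  0.156]
0.2 1024 [0.578  0.2    0.1273] [0.499 0.19  0.12 ] [0.61  0.21  0.155]
0.22999999999999998 1108 [0.5768 0.2301 0.1274] [0.498 0.22  0.12 ] [0.607 0.24  0.155]
0.26 1188 [0.575  0.2601 0.1277] [0.497 0.25  0.12 ] [0.605 0.27  0.156]
0.29 1300 [0.5737 0.2901 0.1276] [0.496 0.28  0.12 ] [0.607 0.3   0.156]
```

View pics/w0.png

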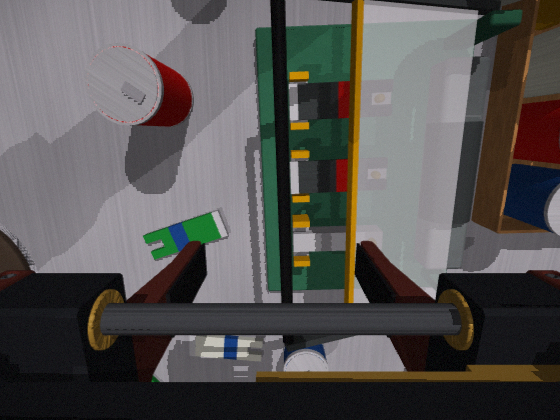

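Call:
drive_tool([
  [[0.5, 0.1, 0.4], [0, 0, -0.011], 0],
  [[0.5, 0.1, 0.4], [0, 0, -0.011], 0],
  [[0.5, 0.1, 0.4], [0, 0, -0.011], 0],
  [[0, 0, 2], [0, 0, 0], 0],
  [[0, 0, 2], [0, 0, 0], 0],
  [[0, 0, 2], [0, 0, 0], 0],
  [[0, 0, 2], [0, 0, 0], 0],
  [[0, 0, 2], [0, 0, 0], 0],
  [[0, 0, 2], [0, 0, 0], 0],
  [[0, 0, 0.3], [0, 0, 0], 0],
])

```text
time_s: 2.25
tool_pos: [0.504, 0.1761, 0.1188]
tool_rot: [-0.003, 0.686, 0.727, -0.005]
contact_force: [-1.0, -1.0, -0.9]
gripper_width: 0.998
```

```bash
python3 - <<'E'
from plan import *
go([(.507,.17,.130,2)],2.3)
E
```

```text
t2.2 pos [0.504  0.1761 0.1188] jaw 3.31 z [-0.011 -0.004 -1.   ] F [-1.  -1.  -0.9] w0.998 j [-0.71  0.39  0.36  1.94 -0.18  0.85 -0.2 ]
[[[-0.31,0.13,-0.56],[-0.006,0.002,0.009],0],[[-0.31,0.13,-0.56],[-0.006,0.002,0.009],0]]
```

Call:
drive_tool([
  [[-0.3, 0.1, -0.6], [0, 0, 0.009], 0],
  [[-0.3, 0.1, -0.5], [0, 0, 0.009], 0],
  [[0, 0, 0], [0, 0, 0], 1],
  [[0, 0, 0], [0, 0, 0], 1],
  [[0, 0, 0], [0, 0, 0], 1],
  [[0, 0, 0], [0, 0, 0], 1],
  [[0, 0, 0], [0, 0, 0], 1],
  [[0, 0, 0], [0, 0, 0], 1],
  [[0, 0, 0], [0, 0, 0], 1],
  [[0, 0, 0], [0, 0, 0], 1],
], grip_force=15)

```text
time_s: 3.25
tool_pos: [0.5072, 0.1731, 0.1337]
tool_rot: [-0.002, 0.692, 0.722, -0.003]
contact_force: [0.6, 0.1, -0.5]
gripper_width: 0.31
```

```bash
cat >> plan.py <<'E'
def arc(a1,n,hx=.7175,hy=.178,hz=.085,r=.22,yaw=.0375,g=1):
    s=ctrl.state();p=s['tool_pos'];a0=np.arctan2(p[2]+.019-hz,-(p[0]-hx))
    print('a0',a0)
    go([(hx-r*np.cos(a),p[1]+(np.cos(a0)-np.cos(a))*r*yaw,hz-.019+r*np.sin(a),1) for a in np.linspace(a0,a1,n+1)[1:]],g=g)
E
python3 - <<'E'
from plan import *
arc(1.50,12)
E
```

```text
a0 0.31149662072405393
t3.2 pos [0.5072 0.1731 0.1337] jaw 2.48 z [-0.008 -0.001 -1.   ] F [ 0.6  0.1 -0.5] w0.310 j [-0.71  0.37  0.37  1.92 -0.17  0.88 -0.21]
[[[-0.01,0.84,-2.02],[0.0,0.0,0.0],1],[[-0.01,0.95,-1.96],[0.0,0.0,0.0],1],[[-0.01,1.14,-1.86],[0.0,0.0,0.0],1],[[-0.01,1.32,-1.73],[0.0,0.0,0.0],1],[[-0.01,1.48,-1.6],[0.0,0.0,0.0],1],[[-0.01,1.63,-1.44],[0.0,0.0,0.0],1],[[-0.01,1.77,-1.27],[0.0,0.0,0.0],1],[[-0.01,1.89,-1.09],[0.0,0.0,0.0],1],[[-0.01,1.99,-0.9],[0.0,0.0,0.0],1],[[-0.01,2.06,-0.7],[0.0,0.0,0.0],1],[[-0.01,2.12,-0.49],[0.0,0.0,0.0],1],[[-0.01,2.16,-0.28],[0.0,0.0,0.0],1]]
```

Call:
drive_tool([
  [[0, 0, 0], [0, 0, 0], 1],
  [[0, 0, 0], [0, 0, 0], 1],
  [[0, 0, 0], [0, 0, 0], 1],
  [[0, 0, 0], [0, 0, 0], 1],
  [[0, 0, 0], [0, 0, 0], 1],
  [[0, 0.4, -1.0], [0, 0, 0], 1],
  [[0, 0.9, -2.0], [0, 0, 0], 1],
  [[0, 1.1, -1.9], [0, 0, 0], 1],
  [[0, 1.3, -1.8], [0, 0, 0], 1],
])

```text
time_s: 4.15
tool_pos: [0.5368, 0.1742, 0.1984]
tool_rot: [-0.008, 0.691, 0.723, -0.012]
contact_force: [-5.0, 0.3, -3.1]
gripper_width: 0.129
```

```bash
python3 - <<'E'
from plan import *
arc(1.52,11)
E
```

```text
a0 0.6323555894569972
t4.2 pos [0.5368 0.1742 0.1984] jaw 2.58 z [-0.029 -0.007 -1.   ] F [-5.   0.3 -3.1] w0.129 j [-0.7   0.36  0.39  1.77 -0.16  1.07 -0.2 ]
[[[-0.03,1.39,-1.19],[0.0,0.0,0.0],1],[[-0.02,1.18,-1.33],[0.0,0.0,0.0],1],[[-0.02,1.28,-1.23],[0.0,0.0,0.0],1],[[-0.02,1.38,-1.12],[0.0,0.0,0.0],1],[[-0.02,1.46,-1.01],[0.0,0.0,0.0],1],[[-0.02,1.54,-0.89],[0.0,0.0,0.0],1],[[-0.02,1.6,-0.76],[0.0,0.0,0.0],1],[[-0.02,1.66,-0.63],[0.0,0.0,0.0],1],[[-0.02,1.71,-0.49],[0.0,0.0,0.0],1],[[-0.02,1.74,-0.35],[0.0,0.0,0.0],1],[[-0.01,1.76,-0.21],[0.0,0.0,0.0],1]]
```

Bar held (12 mm), guard moving. Continue.

Call:
drive_tool([
  [[0, 1.4, -1.2], [0, 0, 0], 1],
  [[0, 1.2, -1.3], [0, 0, 0], 1],
  [[0, 1.3, -1.2], [0, 0, 0], 1],
  [[0, 1.4, -1.1], [0, 0, 0], 1],
  [[0, 1.5, -1.0], [0, 0, 0], 1],
  [[0, 1.5, -0.9], [0, 0, 0], 1],
  [[0, 1.6, -0.8], [0, 0, 0], 1],
  [[0, 1.7, -0.6], [0, 0, 0], 1],
  [[0, 1.7, -0.5], [0, 0, 0], 1],
])

```text
time_s: 5.05
tool_pos: [0.6616, 0.1795, 0.287]
tool_rot: [-0.02, 0.69, 0.723, -0.026]
contact_force: [-4.1, -1.0, 0.2]
gripper_width: 0.13
```

```bash
python3 - <<'E'
from plan import *
arc(1.55,6)
E
```

```text
a0 1.3231637341885214
t5.0 pos [0.6616 0.1795 0.287 ] jaw 2.72 z [-0.065 -0.01  -0.998] F [-4.1 -1.   0.2] w0.130 j [-0.58  0.54  0.41  1.3  -0.21  1.41 -0.13]
[[[-0.01,1.04,0.52],[0.0,0.0,0.0],1],[[-0.01,0.81,-0.21],[0.0,0.0,0.0],1],[[-0.01,0.81,-0.18],[0.0,0.0,0.0],1],[[-0.01,0.82,-0.15],[0.0,0.0,0.0],1],[[-0.01,0.82,-0.12],[0.0,0.0,0.0],1],[[-0.01,0.83,-0.09],[0.0,0.0,0.0],1]]
```

Call:
drive_tool([
  [[0, 0.8, -0.1], [0, 0, 0], 1],
  [[0, 0.8, -0.1], [0, 0, 0], 1],
  [[0, 0.8, -0.1], [0, 0, 0], 1],
  [[0, 0.8, 0], [0, 0, 0], 1],
  [[0, 0.5, 0], [0, 0, 0], 1],
  [[0, 0, 0], [0, 0, 0], 1],
  [[0, 0, 0], [0, 0, 0], 1],
])

```text
time_s: 5.75
tool_pos: [0.7013, 0.1811, 0.2924]
tool_rot: [-0.02, 0.69, 0.723, -0.025]
contact_force: [-3.1, -0.4, 2.5]
gripper_width: 0.132
```

```bash
python3 - <<'E'
from plan import *
arc(1.55,1)
E
```

```text
a0 1.499446139026188
t5.8 pos [0.7013 0.1811 0.2924] jaw 2.71 z [-0.064 -0.009 -0.998] F [-3.1 -0.4  2.5] w0.132 j [-0.54  0.62  0.41  1.16 -0.24  1.47 -0.11]
[[[-0.01,1.2,0.57],[0.0,0.0,0.0],1]]
```

Call:
drive_tool([
  [[0, 0.7, 0], [0, 0, 0], 1],
  [[0, 0.5, 0], [0, 0, 0], 1],
  [[0, 0, 0], [0, 0, 0], 1],
  [[0, 0, 0], [0, 0, 0], 0],
  [[0, 0, 0], [0, 0, 0], 0],
  [[0, 0, 0], [0, 0, 0], 0],
  [[0, 0, 0], [0, 0, 0], 0],
  [[0, 0, 0], [0, 0, 0], 0],
  [[0, 0, -2], [0, 0, 0], 0],
  [[0, 0, -3], [0, 0, 0], 0],
  [[0, 0, -2], [0, 0, 0], 0],
])

```text
time_s: 6.85
tool_pos: [0.7173, 0.1823, 0.3585]
tool_rot: [-0.02, 0.69, 0.723, -0.028]
contact_force: [0.4, 0.5, -0.1]
gripper_width: 0.817
```

```bash
python3 - <<'E'
from plan import *
show()
d=snap('top','t1');C=cloud(d)
m=(C[...,2]>.26)&(C[...,2]<.33)&(d['depth']>0)&(d['img'].sum(-1)<150)
P=C[m];
for y in np.arange(0,.4,.03):
    q=P[abs(P[:,1]-y)<.01]
    if len(q):print(y.round(2),len(q),np.median(q,0).round(4))
i=cv2.imread('pics/t1.png')
cv2.imwrite('pics/c2.png',cv2.resize(i[100:240,145:345],(800,560),interpolation=cv2.INTER_CUBIC))
E
```

```text
t6.8 pos [0.7173 0.1823 0.3585] jaw 2.71 z [-0.068 -0.012 -0.998] F [ 0.4  0.5 -0.1] w0.817 j [-0.51  0.64  0.42  0.97 -0.24  1.64 -0.12]
0.0 2 [0.715  0.0099 0.2926]
0.03 34 [0.7196 0.0295 0.3085]
0.06 39 [0.7185 0.0613 0.3096]
0.09 49 [0.7167 0.0895 0.3083]
0.12 45 [0.7168 0.1206 0.3092]
0.15 40 [0.7146 0.1499 0.308 ]
0.18 2 [0.7139 0.17   0.3097]
```

View pics/c2.png

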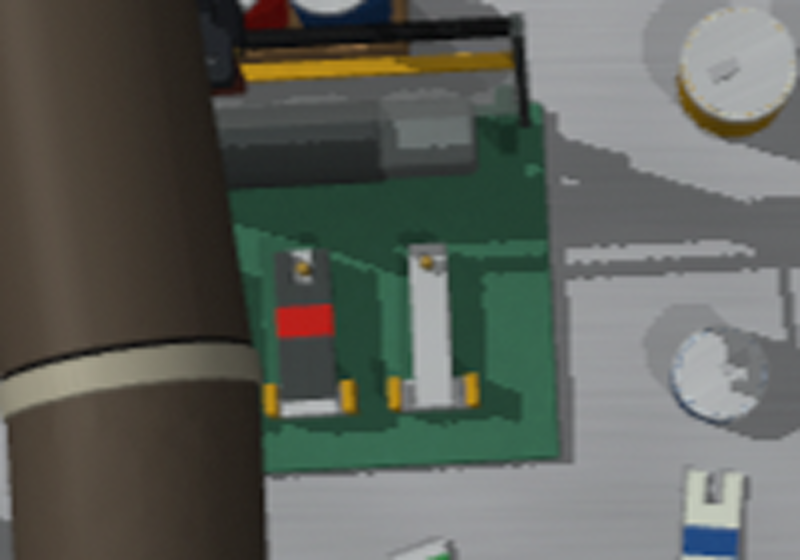

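```bash
python3 - <<'E'
from plan import *
d=load('t1')
for u,v in((303,267),(427,261)):print(ray(d,145+u/4,100+v/4,.057))
go([(.578,.172,.28,12)],92.15)
E
```

```text
[0.62143059 0.17363759 0.057     ]
[0.62497239 0.08373118 0.057     ]
t6.9 pos [0.718  0.1824 0.3616] jaw 2.72 z [-0.064 -0.011 -0.998] F [-1.9 -0.6  2.4] w0.863 j [-0.51  0.64  0.42  0.97 -0.24  1.64 -0.12]
[[[-0.03,-1.12,0.75],[-0.005,-0.004,-0.13],0],[[0.12,-1.12,0.75],[-0.005,-0.004,-0.13],0],[[0.27,-1.1,0.74],[-0.005,-0.004,-0.13],0],[[0.41,-1.06,0.74],[-0.005,-0.004,-0.13],0],[[0.55,-1.0,0.73],[-0.005,-0.004,-0.13],0],[[0.68,-0.92,0.72],[-0.005,-0.004,-0.13],0],[[0.79,-0.83,0.72],[-0.005,-0.004,-0.13],0],[[0.9,-0.72,0.71],[-0.005,-0.004,-0.13],0],[[0.99,-0.6,0.7],[-0.005,-0.004,-0.13],0],[[1.06,-0.47,0.7],[-0.005,-0.004,-0.13],0],[[1.11,-0.33,0.69],[-0.005,-0.004,-0.13],0],[[1.15,-0.19,0.68],[-0.005,-0.004,-0.13],0]]
```

Call:
drive_tool([
  [[0, -1.3, 0], [-0.005, -0.004, -0.13], 0],
  [[0.1, -1.3, 0.1], [-0.005, -0.004, -0.13], 0],
  [[0.3, -1.1, 0.3], [-0.005, -0.004, -0.13], 0],
  [[0.4, -1.1, 0.7], [-0.005, -0.004, -0.13], 0],
  [[0.6, -1.0, 0.7], [-0.005, -0.004, -0.13], 0],
  [[0.7, -0.9, 0.7], [-0.005, -0.004, -0.13], 0],
  [[0.8, -0.8, 0.9], [-0.005, -0.004, -0.13], 0],
  [[0.9, -0.7, 0.9], [-0.005, -0.004, -0.13], 0],
  [[1.0, -0.6, 1.0], [-0.005, -0.004, -0.13], 0],
  [[1.1, -0.5, 1.0], [-0.005, -0.004, -0.13], 0],
  [[1.1, -0.3, 1.0], [-0.005, -0.004, -0.13], 0],
  [[0.8, -0.2, 1.0], [-0.005, -0.004, -0.13], 0],
])

```text
time_s: 8.1
tool_pos: [0.5729, 0.1685, 0.2745]
tool_rot: [0.005, -0.051, 0.999, -0.0]
contact_force: [0.2, -0.5, 0.5]
gripper_width: 0.997
```

```bash
python3 - <<'E'
from plan import *
go([(.577,.1723,.17,4),(.577,.1723,.035,6)],92.15)
d=snap('wrist','w1')
for n,X in dict(L=(.618,.2633,.057),M=(.6214,.1737,.057),R=(.625,.0837,.057)).items():print(n,np.round(pix(d,X)))
E
```

```text
t8.1 pos [0.5729 0.1685 0.2745] jaw 95.85 z [ 0.009 -0.    -1.   ] F [ 0.2 -0.5  0.5] w0.997 j [-0.43  0.32  0.08  1.61 -0.02  1.21  1.33]
[[[-0.09,0.09,2.61],[-0.0,0.002,0.016],0],[[-0.09,0.09,2.61],[-0.0,0.002,0.016],0],[[-0.1,0.09,2.61],[-0.0,0.002,0.016],0],[[-0.1,0.09,2.61],[-0.0,0.002,0.016],0],[[-0.0,-0.0,2.25],[0.0,0.0,0.0],0],[[-0.0,-0.0,2.25],[0.0,0.0,0.0],0],[[-0.0,-0.0,2.25],[0.0,0.0,0.0],0],[[-0.0,-0.0,2.25],[0.0,0.0,0.0],0],[[-0.0,-0.0,2.25],[0.0,0.0,0.0],0],[[-0.0,-0.0,2.25],[0.0,0.0,0.0],0]]
L [349. 229.]
M [282. 225.]
R [214. 221.]
```

View pics/w1.png

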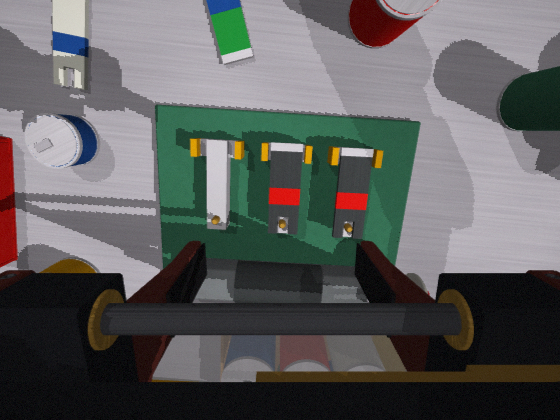

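Call:
drive_tool([
  [[-0.1, 0.1, 2.6], [0, 0.002, 0.016], 0],
  [[-0.1, 0.1, 3.0], [0, 0.002, 0.016], 0],
  [[-0.1, 0.1, 3.0], [0, 0.002, 0.016], 0],
  [[-0.1, 0.1, 3.0], [0, 0.002, 0.016], 0],
  [[0, 0, 3.0], [0, 0, 0], 0],
  [[0, 0, 3.0], [0, 0, 0], 0],
  [[0, 0, 2.5], [0, 0, 0], 0],
  [[0, 0, 1.5], [0, 0, 0], 0],
  [[0, 0, 0.5], [0, 0, 0], 0],
  [[0, 0, 0], [0, 0, 0], 0],
])

```text
time_s: 9.15
tool_pos: [0.5773, 0.1714, 0.0436]
tool_rot: [0.001, -0.009, 1.0, -0.001]
contact_force: [0.1, -0.4, 0.1]
gripper_width: 1.0
```

```bash
python3 - <<'E'
from plan import *
go([(.577,.1723,.038,2)],92.15)
E
```

```text
t9.2 pos [0.5773 0.1714 0.0436] jaw 90.98 z [ 0.003 -0.002 -1.   ] F [ 0.1 -0.4  0.1] w1.000 j [-0.42  0.57  0.07  1.82 -0.05  0.75  1.26]
[[[0.01,0.05,0.28],[-0.001,0.001,-0.01],0],[[0.01,0.05,0.28],[-0.001,0.001,-0.01],0]]
```

Call:
drive_tool([
  [[0, 0.1, 0.5], [0, 0, -0.02], 0],
  [[0, 0, 0.2], [0, 0, 0], 1],
  [[0, 0, 0], [0, 0, 0], 1],
  [[0, 0, 0], [0, 0, 0], 1],
  [[0, 0, 0], [0, 0, 0], 1],
  [[0, 0, 0], [0, 0, 0], 1],
  [[0, 0, 0], [0, 0, 0], 1],
  [[0, 0, 0], [0, 0, 0], 1],
  [[0, 0, 0], [0, 0, 0], 1],
  [[0, 0, 0], [0, 0, 0], 1],
  [[0, 0, -0.5], [0, 0, 0], 1],
  [[0, 0, -1.5], [0, 0, 0], 1],
], grip_force=40)

```text
time_s: 10.35
tool_pos: [0.5779, 0.1727, 0.0588]
tool_rot: [0.002, -0.018, 1.0, -0.001]
contact_force: [0.4, 0.6, -1.7]
gripper_width: 0.449
```

```bash
python3 - <<'E'
from plan import *
go([(.575,.17,.20,4),(.635,-.27,.19,11),(.635,-.27,.07,6)],88,1)
E
```

```text
t10.3 pos [0.5779 0.1727 0.0588] jaw 92.11 z [ 0.005 -0.001 -1.   ] F [ 0.4  0.6 -1.7] w0.449 j [-0.42  0.55  0.07  1.81 -0.05  0.78  1.28]
[[[0.06,-0.07,-3.53],[-0.0,0.001,0.018],1],[[0.06,-0.07,-3.53],[-0.0,0.001,0.018],1],[[0.06,-0.07,-3.53],[-0.0,0.001,0.018],1],[[0.07,-0.07,-3.53],[-0.0,0.001,0.018],1],[[-0.68,-3.98,0.09],[0.0,0.0,0.0],1],[[-0.68,-3.98,0.09],[0.0,0.0,0.0],1],[[-0.68,-3.98,0.09],[0.0,0.0,0.0],1],[[-0.68,-3.98,0.09],[0.0,0.0,0.0],1],[[-0.68,-3.98,0.09],[0.0,0.0,0.0],1],[[-0.68,-3.98,0.09],[0.0,0.0,0.0],1],[[-0.68,-3.98,0.09],[0.0,0.0,0.0],1],[[-0.68,-3.98,0.09],[0.0,0.0,0.0],1],[[-0.68,-3.98,0.09],[0.0,0.0,0.0],1],[[-0.68,-3.98,0.09],[0.0,0.0,0.0],1],[[-0.68,-3.98,0.09],[0.0,0.0,0.0],1],[[-0.0,-0.0,2.0],[0.0,0.0,0.0],1],[[-0.0,-0.0,2.0],[0.0,0.0,0.0],1],[[-0.0,-0.0,2.0],[0.0,0.0,0.0],1],[[-0.0,-0.0,2.0],[0.0,0.0,0.0],1],[[-0.0,-0.0,2.0],[0.0,0.0,0.0],1],[[-0.0,-0.0,2.0],[0.0,0.0,0.0],1]]
```

Call:
drive_tool([
  [[0, 0, -3.5], [0, 0, 0.018], 1],
  [[0, 0, -3.5], [0, 0, 0.018], 1],
  [[0, 0, -3.5], [0, 0, 0.018], 1],
  [[-0.3, -2, -2.5], [0, 0, 0.018], 1],
  [[-0.7, -4, 0], [0, 0, 0], 1],
  [[-0.7, -4, 0], [0, 0, 0], 1],
  [[-0.7, -4, 0], [0, 0, 0], 1],
  [[-0.7, -4, 0], [0, 0, 0], 1],
  [[-0.7, -4, 0], [0, 0, 0], 1],
  [[-0.7, -4, 0], [0, 0, 0], 1],
  [[-0.7, -4, 0], [0, 0, 0], 1],
  [[-0.7, -4, 0], [0, 0, 0], 1],
])

```text
time_s: 11.55
tool_pos: [0.6263, -0.1714, 0.2105]
tool_rot: [0.008, 0.012, 1.0, 0.003]
contact_force: [0.3, 0.2, -1.4]
gripper_width: 0.448
```

```bash
python3 - <<'E'
from plan import *
go([(.635,-.27,.15,4),(.635,-.27,.035,5)],86,1)
E
```

```text
t11.6 pos [ 0.6263 -0.1714  0.2105] jaw 88.68 z [ 0.015  0.006 -1.   ] F [ 0.3  0.2 -1.4] w0.448 j [ 0.05  0.46  0.21  1.57 -0.11  1.11  1.83]
[[[-0.25,-2.47,1.5],[0.002,0.004,0.012],1],[[-0.29,-2.46,1.51],[0.002,0.004,0.012],1],[[-0.32,-2.46,1.51],[0.002,0.004,0.012],1],[[-0.36,-2.45,1.51],[0.002,0.004,0.012],1],[[0.0,-0.0,2.3],[0.0,0.0,0.0],1],[[0.0,-0.0,2.3],[0.0,0.0,0.0],1],[[0.0,-0.0,2.3],[0.0,0.0,0.0],1],[[0.0,-0.0,2.3],[0.0,0.0,0.0],1],[[0.0,-0.0,2.3],[0.0,0.0,0.0],1]]
```

Call:
drive_tool([
  [[-0.2, -2.6, 1.5], [0.002, 0.004, 0.012], 1],
  [[-0.3, -2.6, 1.5], [0.002, 0.004, 0.012], 1],
  [[-0.3, -2.6, 1.5], [0.002, 0.004, 0.012], 1],
  [[-0.4, -2.0, 1.5], [0.002, 0.004, 0.012], 1],
  [[0, -0.3, 2.5], [0, 0, 0], 1],
  [[0, 0, 3], [0, 0, 0], 1],
  [[0, 0, 3], [0, 0, 0], 1],
  [[0, 0, 2], [0, 0, 0], 1],
  [[0, 0, 0.5], [0, 0, 0], 1],
  [[0, 0, 0], [0, 0, 0], 1],
])

```text
time_s: 12.55
tool_pos: [0.6335, -0.2894, 0.047]
tool_rot: [0.003, 0.043, 0.999, -0.003]
contact_force: [0.2, 1.0, -2.3]
gripper_width: 0.45
```

```bash
python3 - <<'E'
from plan import *
go([(.635,-.275,.03,2)],86,1)
E
```

```text
t12.6 pos [ 0.6335 -0.2894  0.047 ] jaw 85.08 z [ 0.006 -0.007 -1.   ] F [ 0.2  1.  -2.3] w0.450 j [ 0.22  0.7   0.21  1.57 -0.17  0.87  1.97]
[[[-0.01,0.73,0.84],[-0.003,0.003,-0.008],1],[[-0.02,0.73,0.85],[-0.003,0.003,-0.008],1]]
```

Shift 1.4 cm toward the left wall, lower, release, rise.

Call:
drive_tool([
  [[0, 0.7, 0.7], [0, 0, 0], 1],
  [[0, 0.7, 0.7], [0, 0, 0], 1],
  [[0, 0, 0.2], [0, 0, 0], 1],
  [[0, 0, 0], [0, 0, 0], 0.44],
  [[0, 0, 0], [0, 0, 0], 0.44],
  [[0, 0, 0], [0, 0, 0], 0.44],
  [[0, 0, -1], [0, 0, 0], 0.44],
  [[0, 0, -3], [0, 0, 0], 0.44],
  [[0, 0, -4], [0, 0, 0], 0.44],
  [[0, 0, -4], [0, 0, 0], 0],
  [[0, 0, -4], [0, 0, 0], 0],
])

```text
time_s: 13.65
tool_pos: [0.6333, -0.273, 0.1983]
tool_rot: [0.003, 0.043, 0.999, -0.003]
contact_force: [1.2, 1.1, -0.4]
gripper_width: 0.704
```

```bash
python3 - <<'E'
from plan import *
L=(.573,.2616)
go([(*L,.18,12),(*L,.19,3),(*L,.04,6)],92.15)
E
```

```text
t13.7 pos [ 0.6333 -0.273   0.1983] jaw 85.08 z [ 0.005 -0.007 -1.   ] F [ 1.2  1.1 -0.4] w0.704 j [ 0.17  0.54  0.24  1.47 -0.13  1.14  1.93]
[[[0.88,4.4,0.12],[-0.001,0.0,-0.01],0],[[0.84,4.41,0.12],[-0.001,0.0,-0.01],0],[[0.79,4.41,0.13],[-0.001,0.0,-0.01],0],[[0.75,4.42,0.13],[-0.001,0.0,-0.01],0],[[0.7,4.43,0.13],[-0.001,0.0,-0.01],0],[[0.66,4.44,0.13],[-0.001,0.0,-0.01],0],[[0.61,4.44,0.14],[-0.001,0.0,-0.01],0],[[0.56,4.45,0.14],[-0.001,0.0,-0.01],0],[[0.52,4.45,0.14],[-0.001,0.0,-0.01],0],[[0.47,4.46,0.15],[-0.001,0.0,-0.01],0],[[0.43,4.46,0.15],[-0.001,0.0,-0.01],0],[[0.38,4.47,0.15],[-0.001,0.0,-0.01],0],[[0.0,0.0,-0.33],[0.0,0.0,0.0],0],[[0.0,0.0,-0.33],[0.0,0.0,0.0],0],[[0.0,0.0,-0.33],[0.0,0.0,0.0],0],[[-0.0,-0.0,2.5],[0.0,0.0,0.0],0],[[-0.0,-0.0,2.5],[0.0,0.0,0.0],0],[[-0.0,-0.0,2.5],[0.0,0.0,0.0],0],[[-0.0,-0.0,2.5],[0.0,0.0,0.0],0],[[-0.0,-0.0,2.5],[0.0,0.0,0.0],0],[[-0.0,-0.0,2.5],[0.0,0.0,0.0],0]]
```

Call:
drive_tool([
  [[0.9, 4.7, 0], [0, 0, -0.01], 0],
  [[0.8, 4.7, 0], [0, 0, -0.01], 0],
  [[0.8, 4.7, 0], [0, 0, -0.01], 0],
  [[0.7, 4.7, 0], [0, 0, -0.01], 0],
  [[0.7, 4.7, 0], [0, 0, -0.01], 0],
  [[0.7, 4.7, 0], [0, 0, -0.01], 0],
  [[0.6, 4.7, 0], [0, 0, -0.01], 0],
  [[0.6, 4.7, 0], [0, 0, -0.01], 0],
  [[0.5, 4.7, 0], [0, 0, -0.01], 0],
  [[0.5, 4.5, 0], [0, 0, -0.01], 0],
  [[0.4, 4, 0], [0, 0, -0.01], 0],
  [[0.4, 3.5, 0], [0, 0, -0.01], 0],
])

```text
time_s: 14.85
tool_pos: [0.5834, 0.2784, 0.2146]
tool_rot: [0.019, -0.009, 1.0, -0.007]
contact_force: [0.6, -0.5, -0.0]
gripper_width: 0.998
```

```bash
python3 - <<'E'
from plan import *
L=(.573,.2616)
go([(*L,.15,3),(*L,.036,5)],92.15)
d=snap('wrist','w2');i=cv2.imread('pics/w2.png')
E
```

```text
t14.8 pos [0.5834 0.2784 0.2146] jaw 91.02 z [ 0.038 -0.013 -0.999] F [ 0.6 -0.5 -0. ] w0.998 j [-0.6   0.44  0.09  1.58 -0.01  1.1   1.07]
[[[0.44,-0.53,2.15],[-0.005,0.013,-0.006],0],[[0.42,-0.53,2.15],[-0.005,0.013,-0.006],0],[[0.39,-0.54,2.15],[-0.005,0.013,-0.006],0],[[0.0,-0.0,2.28],[0.0,0.0,0.0],0],[[0.0,-0.0,2.28],[0.0,0.0,0.0],0],[[0.0,-0.0,2.28],[0.0,0.0,0.0],0],[[0.0,-0.0,2.28],[0.0,0.0,0.0],0],[[0.0,-0.0,2.28],[0.0,0.0,0.0],0]]
```

Call:
drive_tool([
  [[0.4, -0.5, 2.2], [-0.005, 0.013, -0.006], 0],
  [[0.4, -0.5, 2.2], [-0.005, 0.013, -0.006], 0],
  [[0.4, -0.5, 2.2], [-0.005, 0.013, -0.006], 0],
  [[0, 0, 2.4], [0, 0, 0], 0],
  [[0, 0, 2.4], [0, 0, 0], 0],
  [[0, 0, 2.4], [0, 0, 0], 0],
  [[0, 0, 2], [0, 0, 0], 0],
  [[0, 0, 1], [0, 0, 0], 0],
  [[0, 0, 0.4], [0, 0, 0], 0],
  [[0, 0, 0], [0, 0, 0], 0],
])

```text
time_s: 15.9
tool_pos: [0.5758, 0.2741, 0.0472]
tool_rot: [0.005, -0.024, 1.0, 0.006]
contact_force: [-0.0, -0.6, 0.7]
gripper_width: 1.004
```

```bash
python3 - <<'E'
from plan import *
L=(.573,.2616)
go([(*L,.037,2)],92.15)
E
```

```text
t15.9 pos [0.5758 0.2741 0.0472] jaw 92.72 z [ 0.009  0.012 -1.   ] F [-0.  -0.6  0.7] w1.004 j [-0.56  0.61  0.06  1.73 -0.05  0.79  1.14]
[[[0.18,-0.62,0.5],[0.006,0.005,0.005],0],[[0.17,-0.62,0.51],[0.006,0.005,0.005],0]]
```

Call:
drive_tool([
  [[0.2, -0.6, 0], [0.006, 0.005, 0.005], 0],
  [[0.1, -0.6, 0.5], [0.006, 0.005, 0.005], 0],
  [[0, 0, 0.5], [0, 0, 0], 1],
  [[0, 0, 0], [0, 0, 0], 1],
  [[0, 0, 0], [0, 0, 0], 1],
  [[0, 0, 0], [0, 0, 0], 1],
  [[0, 0, 0], [0, 0, 0], 1],
  [[0, 0, 0], [0, 0, 0], 1],
  [[0, 0, 0], [0, 0, 0], 1],
  [[0, 0, 0], [0, 0, 0], 1],
  [[0, 0, -0.5], [0, 0, 0], 1],
  [[0, 0, -1.5], [0, 0, 0], 1],
])

```text
time_s: 17.1
tool_pos: [0.5734, 0.261, 0.0587]
tool_rot: [-0.0, -0.018, 1.0, -0.001]
contact_force: [-0.2, -0.8, -1.9]
gripper_width: 0.45
```

```bash
python3 - <<'E'
from plan import *
go([(.60,.05,.20,8),(.635,-.33,.17,9),(.635,-.335,.035,6)],87,1)
E
```

```text
t17.1 pos [0.5734 0.261  0.0587] jaw 92.09 z [-0.    -0.001 -1.   ] F [-0.2 -0.8 -1.9] w0.450 j [-0.55  0.59  0.07  1.73 -0.05  0.82  1.14]
[[[-0.24,-2.65,-1.76],[-0.0,-0.0,0.011],1],[[-0.26,-2.65,-1.76],[-0.0,-0.0,0.011],1],[[-0.29,-2.64,-1.76],[-0.0,-0.0,0.011],1],[[-0.32,-2.64,-1.76],[-0.0,-0.0,0.011],1],[[-0.35,-2.64,-1.76],[-0.0,-0.0,0.011],1],[[-0.38,-2.63,-1.76],[-0.0,-0.0,0.011],1],[[-0.41,-2.63,-1.77],[-0.0,-0.0,0.011],1],[[-0.44,-2.62,-1.77],[-0.0,-0.0,0.011],1],[[-0.61,-4.2,0.33],[0.0,0.0,0.0],1],[[-0.61,-4.2,0.33],[0.0,0.0,0.0],1],[[-0.61,-4.2,0.33],[0.0,0.0,0.0],1],[[-0.61,-4.2,0.33],[0.0,0.0,0.0],1],[[-0.61,-4.2,0.33],[0.0,0.0,0.0],1],[[-0.61,-4.2,0.33],[0.0,0.0,0.0],1],[[-0.61,-4.2,0.33],[0.0,0.0,0.0],1],[[-0.61,-4.2,0.33],[0.0,0.0,0.0],1],[[-0.61,-4.2,0.33],[0.0,0.0,0.0],1],[[-0.0,-0.08,2.25],[0.0,0.0,0.0],1],[[-0.0,-0.08,2.25],[0.0,0.0,0.0],1],[[-0.0,-0.08,2.25],[0.0,0.0,0.0],1],[[-0.0,-0.08,2.25],[0.0,0.0,0.0],1],[[-0.0,-0.08,2.25],[0.0,0.0,0.0],1],[[-0.0,-0.08,2.25],[0.0,0.0,0.0],1]]
```

Call:
drive_tool([
  [[0, 0, -4], [0, 0, 0.01], 1],
  [[0, 0, -4], [0, 0, 0.01], 1],
  [[-0.2, -2, -4], [0, 0, 0.01], 1],
  [[-0.4, -4, -2], [0, 0, 0.01], 1],
  [[-0.5, -4.8, 0], [0, 0, 0.01], 1],
  [[-0.5, -4.8, 0], [0, 0, 0.01], 1],
  [[-0.5, -4.8, 0], [0, 0, 0.01], 1],
  [[-0.6, -4.8, 0], [0, 0, 0.01], 1],
  [[-0.6, -4.8, 0], [0, 0, 0.01], 1],
  [[-0.6, -4.8, 0], [0, 0, 0], 1],
  [[-0.6, -4.8, 0], [0, 0, 0], 1],
  [[-0.6, -4.8, 0], [0, 0, 0], 1],
])

```text
time_s: 18.3
tool_pos: [0.6142, -0.1876, 0.2205]
tool_rot: [0.007, 0.02, 1.0, 0.004]
contact_force: [-0.1, 0.4, -2.4]
gripper_width: 0.452
```

```bash
python3 - <<'E'
from plan import *
go([(.635,-.335,.16,5),(.635,-.335,.032,5)],86,1)
E
```

```text
t18.3 pos [ 0.6142 -0.1876  0.2205] jaw 87.74 z [ 0.013  0.007 -1.   ] F [-0.1  0.4 -2.4] w0.452 j [ 0.06  0.44  0.23  1.58 -0.12  1.13  1.85]
[[[-0.52,-2.94,1.19],[0.002,0.003,0.006],1],[[-0.54,-2.93,1.2],[0.002,0.003,0.006],1],[[-0.56,-2.93,1.2],[0.002,0.003,0.006],1],[[-0.58,-2.92,1.2],[0.002,0.003,0.006],1],[[-0.6,-2.92,1.21],[0.002,0.003,0.006],1],[[-0.0,0.0,2.56],[0.0,0.0,0.0],1],[[-0.0,0.0,2.56],[0.0,0.0,0.0],1],[[-0.0,0.0,2.56],[0.0,0.0,0.0],1],[[-0.0,0.0,2.56],[0.0,0.0,0.0],1],[[-0.0,0.0,2.56],[0.0,0.0,0.0],1]]
```

Call:
drive_tool([
  [[-0.5, -2.6, 1.2], [0.002, 0.003, 0.006], 1],
  [[-0.5, -2.9, 1.2], [0.002, 0.003, 0.006], 1],
  [[-0.5, -2.9, 1.2], [0.002, 0.003, 0.006], 1],
  [[-0.5, -2.5, 1.2], [0.002, 0.003, 0.006], 1],
  [[-0.4, -2, 1.2], [0.002, 0.003, 0.006], 1],
  [[0, -0.5, 2.5], [0, 0, 0], 1],
  [[0, 0, 3], [0, 0, 0], 1],
  [[0, 0, 3], [0, 0, 0], 1],
  [[0, 0, 2], [0, 0, 0], 1],
  [[0, 0, 1], [0, 0, 0], 1],
  [[0, 0, 0], [0, 0, 0], 1],
])

```text
time_s: 19.4
tool_pos: [0.6293, -0.3424, 0.053]
tool_rot: [0.003, 0.042, 0.999, -0.004]
contact_force: [-0.5, 0.1, -1.7]
gripper_width: 0.453
```

```bash
python3 - <<'E'
from plan import *
go([(.635,-.335,.034,2)],86,1)
E
```

```text
t19.4 pos [ 0.6293 -0.3424  0.053 ] jaw 85.13 z [ 0.006 -0.008 -1.   ] F [-0.5  0.1 -1.7] w0.453 j [ 0.28  0.73  0.23  1.51 -0.19  0.91  2.06]
[[[-0.25,0.4,0.95],[-0.004,0.003,-0.008],1],[[-0.25,0.4,0.95],[-0.004,0.003,-0.008],1]]
```

Call:
drive_tool([
  [[-0.2, 0.4, 0.8], [0, 0, 0], 1],
  [[-0.2, 0.4, 0.8], [0, 0, 0], 1],
  [[0, 0, 0.2], [0, 0, 0], 1],
  [[0, 0, 0], [0, 0, 0], 0.44],
  [[0, 0, 0], [0, 0, 0], 0.44],
  [[0, 0, 0], [0, 0, 0], 0.44],
  [[0, 0, -1], [0, 0, 0], 0.44],
  [[0, 0, -3], [0, 0, 0], 0.44],
  [[0, 0, -4], [0, 0, 0], 0.44],
  [[2, 0, -4], [0, 0, 0], 0],
  [[4, 0, -4], [0, 0, 0], 0],
  [[4, 0, -2], [0, 0, 0], 0],
])

```text
time_s: 20.6
tool_pos: [0.5415, -0.324, 0.2202]
tool_rot: [0.007, 0.04, 0.999, -0.005]
contact_force: [-0.5, -0.4, 0.3]
gripper_width: 0.792
```

```bash
cat > blades.py <<'E'
from plan import *
def blades(d,z=.008,show=True):
    C=cloud(d).copy();hsv=cv2.cvtColor(d['img'],cv2.COLOR_RGB2HSV)
    m=((hsv[...,1]<60)&(hsv[...,2]>175)).astype(np.uint8)
    res=[]
    return m
E
python3 - <<'E'
from plan import *
show()
d=snap('top','t2');i=cv2.imread('pics/t2.png')
cv2.imwrite('pics/c3.png',cv2.resize(i[115:275,230:430],(800,640))[:600])
E
```

```text
t20.6 pos [ 0.5415 -0.324   0.2202] jaw 85.4 z [ 0.013 -0.01  -1.   ] F [-0.5 -0.4  0.3] w0.792 j [ 0.26  0.42  0.28  1.61 -0.12  1.11  2.06]
```

View pics/c3.png

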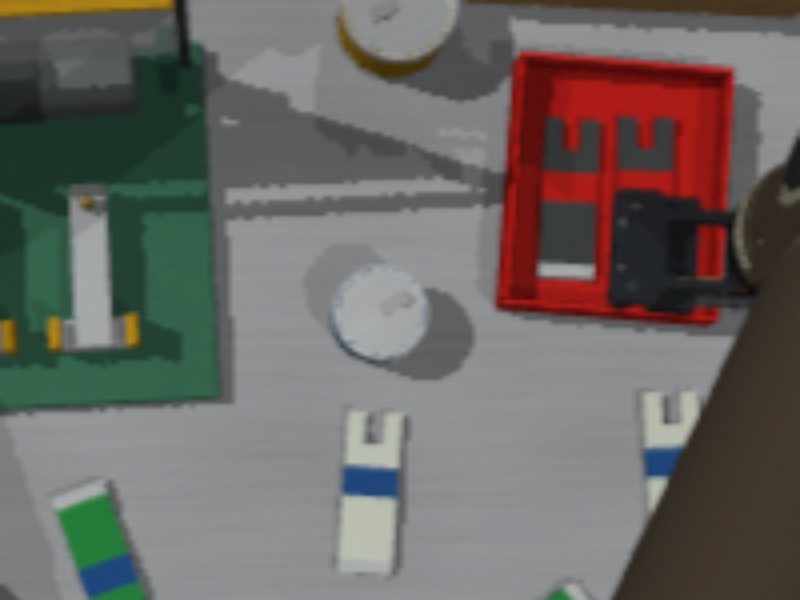

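```bash
python3 - <<'E'
from plan import *
d=load('t2')
P=[ray(d,230+u/4,115+v/4,.008)[:2] for u,v in [(347,408),(406,411),(337,570),(395,574)]]
n=(P[0]+P[1])/2;t=(P[2]+P[3])/2;print((n+t)/2,np.linalg.norm(n-t),np.degrees(np.arctan2(*(n-t)[::-1])))
go([(.414,-.123,.19,6),(.414,-.123,.17,2)],85)
E
```

```text
[ 0.41477992 -0.12282465] 0.12057066539605947 -4.564521579807931
t20.6 pos [ 0.5355 -0.3261  0.2236] jaw 85.12 z [ 0.013 -0.012 -1.   ] F [-4.2 -1.   1.1] w0.840 j [ 0.26  0.41  0.28  1.62 -0.12  1.11  2.06]
[[[2.31,3.21,0.49],[-0.002,0.002,0.0],0],[[2.31,3.2,0.51],[-0.002,0.002,0.0],0],[[2.31,3.2,0.52],[-0.002,0.002,0.0],0],[[2.31,3.2,0.53],[-0.002,0.002,0.0],0],[[2.31,3.2,0.54],[-0.002,0.002,0.0],0],[[2.31,3.2,0.55],[-0.002,0.002,0.0],0],[[0.0,0.0,1.0],[0.0,0.0,0.0],0],[[0.0,0.0,1.0],[0.0,0.0,0.0],0]]
```

Call:
drive_tool([
  [[2.3, 3.2, 0.5], [0, 0, 0], 0],
  [[2.3, 3.2, 0.5], [0, 0, 0], 0],
  [[2.3, 3.2, 0.5], [0, 0, 0], 0],
  [[2.3, 3.2, 0.5], [0, 0, 0], 0],
  [[2.3, 3.2, 0.5], [0, 0, 0], 0],
  [[1.8, 2.6, 0.5], [0, 0, 0], 0],
  [[0, 0, 1], [0, 0, 0], 0],
  [[0, 0, 0.5], [0, 0, 0], 0],
  [[0, 0, 0], [0, 0, 0], 0],
])

```text
time_s: 21.55
tool_pos: [0.4158, -0.1287, 0.1834]
tool_rot: [0.017, 0.047, 0.999, -0.008]
contact_force: [-0.0, -0.3, -0.2]
gripper_width: 1.001
```

```bash
python3 - <<'E'
from plan import *
go([(.4145,-.1228,.12,4),(.4145,-.1228,.004,6)],85.2)
d=snap('wrist','w3')
E
```

```text
t21.6 pos [ 0.4158 -0.1287  0.1834] jaw 84.63 z [ 0.033 -0.017 -0.999] F [-0.  -0.3 -0.2] w1.001 j [-0.    0.1   0.2   2.12 -0.01  0.89  1.68]
[[[0.1,0.17,1.58],[-0.004,0.009,-0.002],0],[[0.09,0.16,1.58],[-0.004,0.009,-0.002],0],[[0.07,0.16,1.58],[-0.004,0.009,-0.002],0],[[0.06,0.15,1.58],[-0.004,0.009,-0.002],0],[[0.0,0.0,1.93],[0.0,0.0,0.0],0],[[0.0,0.0,1.93],[0.0,0.0,0.0],0],[[0.0,0.0,1.93],[0.0,0.0,0.0],0],[[0.0,0.0,1.93],[0.0,0.0,0.0],0],[[0.0,0.0,1.93],[0.0,0.0,0.0],0],[[0.0,0.0,1.93],[0.0,0.0,0.0],0]]
```

View pics/w3.png

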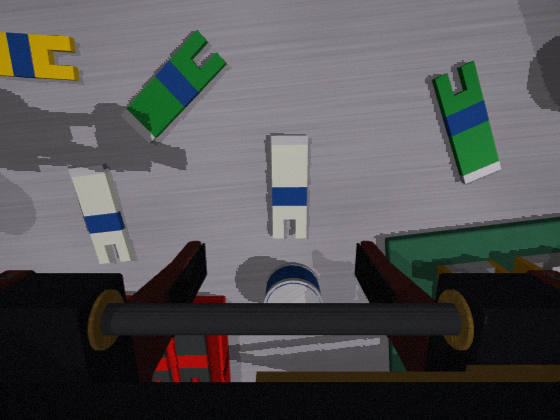

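```bash
cat >> plan.py <<'E'
def bl(d,tl,tr,nl,nr,z=.008):
    P=[ray(d,*q,z)[:2] for q in(tl,tr,nl,nr)];t=(P[0]+P[1])/2;n=(P[2]+P[3])/2
    print('mid',((n+t)/2).round(4),'len',np.linalg.norm(n-t).round(4),'wid',np.linalg.norm(P[0]-P[1]).round(4),np.linalg.norm(P[2]-P[3]).round(4),'jaw',90+np.degrees(np.arctan2(*(n-t)[::-1])))
E
python3 - <<'E'
from plan import *
d=load('w3')
bl(d,(272,136),(308,136),(268,238),(308,238))
bl(d,(69,172),(106,166),(96,264),(131,261))
E
```

```text
mid [ 0.4138 -0.1225] len 0.1189 wid 0.0391 0.0481 jaw 84.07690235097611
mid [ 0.4282 -0.3479] len 0.117 wid 0.0441 0.0449 jaw 89.76264135131949
```

Call:
drive_tool([
  [[0.1, 0.2, 1.6], [-0.004, 0.009, 0], 0],
  [[0.1, 0.2, 1.6], [-0.004, 0.009, 0], 0],
  [[0.1, 0.2, 1.6], [-0.004, 0.009, 0], 0],
  [[0, 0.1, 2], [-0.004, 0.009, 0], 0],
  [[0, 0, 2], [0, 0, 0], 0],
  [[0, 0, 2], [0, 0, 0], 0],
  [[0, 0, 2], [0, 0, 0], 0],
  [[0, 0, 1.5], [0, 0, 0], 0],
  [[0, 0, 1], [0, 0, 0], 0],
  [[0, 0, 0], [0, 0, 0], 0],
])

```text
time_s: 22.6
tool_pos: [0.4247, -0.1344, 0.0277]
tool_rot: [0.003, 0.055, 0.998, -0.002]
contact_force: [-0.1, 0.5, 0.3]
gripper_width: 0.999
```

```bash
python3 - <<'E'
from plan import *
go([(.4145,-.1228,.004,3)],85.2)
E
```

```text
t22.6 pos [ 0.4247 -0.1344  0.0277] jaw 83.72 z [ 0.006 -0.004 -1.   ] F [-0.1  0.5  0.3] w0.999 j [ 0.06  0.4   0.16  2.21 -0.12  0.53  1.78]
[[[0.39,0.35,0.79],[-0.001,0.002,-0.009],0],[[0.38,0.35,0.79],[-0.001,0.002,-0.009],0],[[0.38,0.36,0.79],[-0.001,0.002,-0.009],0]]
```

Call:
drive_tool([
  [[0.4, 0.4, 0.2], [0, 0.002, -0.008], 0],
  [[0.4, 0.4, 0.6], [0, 0.002, -0.008], 0],
  [[0.4, 0.4, 0.8], [0, 0, -0.008], 0],
  [[0, 0, 0.5], [0, 0, 0], 0],
  [[0, 0, 0.1], [0, 0, 0], 0],
])

```text
time_s: 23.1
tool_pos: [0.4149, -0.1209, 0.0057]
tool_rot: [0.003, 0.042, 0.999, -0.002]
contact_force: [-0.2, -0.6, -0.7]
gripper_width: 1.001
```

```bash
python3 - <<'E'
from plan import *
go([(.4145,-.1228,.004,2)],85.2)
E
```

```text
t23.1 pos [ 0.4149 -0.1209  0.0057] jaw 85.2 z [ 0.005 -0.004 -1.   ] F [-0.2 -0.6 -0.7] w1.001 j [ 0.05  0.43  0.14  2.25 -0.13  0.46  1.78]
[[[0.01,-0.1,0.09],[-0.002,0.003,-0.0],0],[[0.01,-0.1,0.09],[-0.002,0.003,-0.0],0]]
```

Call:
drive_tool([
  [[0, -0.2, 0.2], [0, 0.003, 0], 0],
  [[0, 0, 0.1], [0, 0.003, 0], 1],
  [[0, 0, 0], [0, 0, 0], 1],
  [[0, 0, 0], [0, 0, 0], 1],
  [[0, 0, 0], [0, 0, 0], 1],
  [[0, 0, 0], [0, 0, 0], 1],
  [[0, 0, 0], [0, 0, 0], 1],
  [[0, 0, 0], [0, 0, 0], 1],
  [[0, 0, 0], [0, 0, 0], 1],
  [[0, 0, 0], [0, 0, 0], 1],
  [[0, 0, -0.5], [0, 0, 0], 1],
  [[0, 0, -1], [0, 0, 0], 1],
], grip_force=50)

```text
time_s: 24.3
tool_pos: [0.4141, -0.1231, 0.0175]
tool_rot: [-0.002, 0.042, 0.999, -0.002]
contact_force: [-0.2, -0.2, -1.9]
gripper_width: 0.445
```

```bash
python3 - <<'E'
from plan import *
go([(.45,-.1,.19,5),(.574,.172,.19,8),(.574,.172,.09,4)],92.15,1)
E
```

```text
t24.3 pos [ 0.4141 -0.1231  0.0175] jaw 85.18 z [-0.003 -0.003 -1.   ] F [-0.2 -0.2 -1.9] w0.445 j [ 0.05  0.41  0.15  2.24 -0.12  0.5   1.78]
[[[-0.67,0.51,-3.45],[-0.001,-0.001,-0.024],1],[[-0.68,0.49,-3.45],[-0.001,-0.001,-0.024],1],[[-0.69,0.48,-3.45],[-0.001,-0.001,-0.024],1],[[-0.71,0.47,-3.45],[-0.001,-0.001,-0.024],1],[[-0.72,0.45,-3.45],[-0.001,-0.001,-0.024],1],[[-1.68,3.34,0.0],[0.0,0.0,0.0],1],[[-1.68,3.34,0.0],[0.0,0.0,0.0],1],[[-1.68,3.34,0.0],[0.0,0.0,0.0],1],[[-1.68,3.34,0.0],[0.0,0.0,0.0],1],[[-1.68,3.34,0.0],[0.0,0.0,0.0],1],[[-1.68,3.34,0.0],[0.0,0.0,0.0],1],[[-1.68,3.34,0.0],[0.0,0.0,0.0],1],[[-1.68,3.34,0.0],[0.0,0.0,0.0],1],[[0.0,-0.0,2.5],[0.0,0.0,0.0],1],[[0.0,-0.0,2.5],[0.0,0.0,0.0],1],[[0.0,-0.0,2.5],[0.0,0.0,0.0],1],[[0.0,-0.0,2.5],[0.0,0.0,0.0],1]]
```

Call:
drive_tool([
  [[-0.7, 0.5, -3.5], [0, 0, -0.024], 1],
  [[-0.7, 0.5, -3.5], [0, 0, -0.024], 1],
  [[-0.7, 0.5, -3.5], [0, 0, -0.024], 1],
  [[-0.7, 0.5, -3.5], [0, 0, -0.024], 1],
  [[-0.7, 0.5, -3], [0, 0, -0.024], 1],
  [[-1.7, 3.3, 0], [0, 0, 0], 1],
  [[-1.7, 3.3, 0], [0, 0, 0], 1],
  [[-1.7, 3.3, 0], [0, 0, 0], 1],
  [[-1.7, 3.3, 0], [0, 0, 0], 1],
  [[-1.7, 3.3, 0], [0, 0, 0], 1],
  [[-1.7, 3.3, 0], [0, 0, 0], 1],
  [[-1.2, 2.3, 0], [0, 0, 0], 1],
])

```text
time_s: 25.5
tool_pos: [0.5565, 0.1286, 0.2045]
tool_rot: [0.0, -0.014, 1.0, -0.003]
contact_force: [0.3, -0.9, -2.6]
gripper_width: 0.447
```

```bash
python3 - <<'E'
from plan import *
go([(.573,.172,.18,5),(.573,.172,.10,4)],92.15,1)
E
```

```text
t25.5 pos [0.5565 0.1286 0.2045] jaw 91.56 z [ 0.001 -0.005 -1.   ] F [ 0.3 -0.9 -2.6] w0.447 j [-0.35  0.34  0.05  1.76 -0.01  1.05  1.3 ]
[[[-0.35,0.86,0.49],[-0.001,0.0,-0.002],1],[[-0.36,0.86,0.49],[-0.001,0.0,-0.002],1],[[-0.36,0.86,0.49],[-0.001,0.0,-0.002],1],[[-0.36,0.86,0.49],[-0.001,0.0,-0.002],1],[[-0.36,0.86,0.49],[-0.001,0.0,-0.002],1],[[-0.0,-0.0,2.0],[0.0,0.0,0.0],1],[[-0.0,-0.0,2.0],[0.0,0.0,0.0],1],[[-0.0,-0.0,2.0],[0.0,0.0,0.0],1],[[-0.0,-0.0,2.0],[0.0,0.0,0.0],1]]
```

Call:
drive_tool([
  [[-0.3, 0.4, 0.5], [0, 0, -0.002], 1],
  [[-0.3, 0.8, 0.5], [0, 0, -0.002], 1],
  [[-0.3, 0.8, 0.5], [0, 0, -0.002], 1],
  [[-0.3, 0.8, 0.5], [0, 0, -0.002], 1],
  [[-0.3, 0.5, 0.5], [0, 0, -0.002], 1],
  [[0, 0, 2], [0, 0, 0], 1],
  [[0, 0, 2], [0, 0, 0], 1],
  [[0, 0, 2], [0, 0, 0], 1],
  [[0, 0, 1], [0, 0, 0], 1],
  [[0, 0, 0], [0, 0, 0], 1],
  [[0, 0, 0], [0, 0, 0], 1],
])

```text
time_s: 26.6
tool_pos: [0.5708, 0.1624, 0.1059]
tool_rot: [0.0, -0.018, 1.0, -0.004]
contact_force: [-0.1, 0.4, -2.8]
gripper_width: 0.449
```

```bash
python3 - <<'E'
from plan import *
go([(.574,.172,.07,3)],92.15,1)
d=snap('wrist','w4')
print(pix(d,(.6214,.1737,.059)))
E
```

```text
t26.6 pos [0.5708 0.1624 0.1059] jaw 92.1 z [ 0.    -0.007 -1.   ] F [-0.1  0.4 -2.8] w0.449 j [-0.39  0.48  0.03  1.79 -0.01  0.87  1.25]
[[[-0.12,0.32,1.19],[-0.002,0.0,-0.0],1],[[-0.12,0.32,1.19],[-0.002,0.0,-0.0],1],[[-0.12,0.32,1.19],[-0.002,0.0,-0.0],1]]
(np.float64(294.6289282599916), np.float64(295.08077275691136))
```

View pics/w4.png

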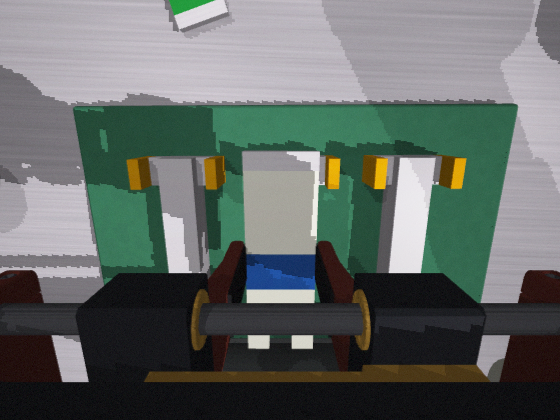

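Call:
drive_tool([
  [[-0.1, 0.3, 0.6], [-0.002, 0, 0], 1],
  [[-0.1, 0.3, 0.9], [-0.002, 0, 0], 1],
  [[-0.1, 0.3, 0.9], [-0.002, 0, 0], 1],
  [[0, 0.1, 0.6], [0, 0, 0], 1],
  [[0, 0, 0], [0, 0, 0], 1],
  [[0, 0, 0], [0, 0, 0], 1],
])

```text
time_s: 27.25
tool_pos: [0.5751, 0.1742, 0.0754]
tool_rot: [0.002, -0.018, 1.0, 0.0]
contact_force: [0.7, 0.3, -2.5]
gripper_width: 0.444
```

```bash
python3 - <<'E'
from plan import *
go([(.574,.172,.05,3)],92.15,1)
E
```

```text
t27.2 pos [0.5751 0.1742 0.0754] jaw 92.12 z [ 0.004  0.001 -1.   ] F [ 0.7  0.3 -2.5] w0.444 j [-0.39  0.53  0.02  1.8  -0.02  0.81  1.25]
[[[0.04,-0.07,0.85],[0.0,0.001,-0.0],1],[[0.04,-0.07,0.85],[0.0,0.001,-0.0],1],[[0.04,-0.07,0.85],[0.0,0.001,-0.0],1]]
```

Call:
drive_tool([
  [[0.1, -0.2, 0.2], [0, 0, 0], 1],
  [[0, 0, 0.2], [0, 0, 0], 1],
  [[0, 0, 0], [0, 0, 0], 1],
  [[0, 0, 0], [0, 0, 0], 1],
])

```text
time_s: 27.65
tool_pos: [0.5745, 0.1716, 0.0716]
tool_rot: [0.002, -0.018, 1.0, 0.0]
contact_force: [-0.4, -0.9, -2.3]
gripper_width: 0.446
```

```bash
python3 - <<'E'
from plan import *
go([(.574,.172,.05,3)],92.15,1)
E
```

```text
t27.6 pos [0.5745 0.1716 0.0716] jaw 92.09 z [ 0.004  0.001 -1.   ] F [-0.4 -0.9 -2.3] w0.446 j [-0.39  0.53  0.02  1.81 -0.02  0.8   1.25]
[[[0.02,0.01,0.72],[0.0,0.001,-0.0],1],[[0.02,0.01,0.72],[0.0,0.001,-0.0],1],[[0.02,0.01,0.72],[0.0,0.001,-0.0],1]]
```

Call:
drive_tool([
  [[0, 0, 0.6], [0, 0, 0], 1],
  [[0, 0, 0.6], [0, 0, 0], 1],
  [[0, 0, 0.6], [0, 0, 0], 1],
  [[0, 0, 0.3], [0, 0, 0], 1],
  [[0, 0, 0.2], [0, 0, 0], 1],
  [[0, 0, 0], [0, 0, 0], 1],
])

```text
time_s: 28.25
tool_pos: [0.5749, 0.1718, 0.048]
tool_rot: [0.003, -0.018, 1.0, 0.0]
contact_force: [-0.5, 1.1, -0.9]
gripper_width: 0.447
```

```bash
python3 - <<'E'
from plan import *
show()
E
```

```text
t28.2 pos [0.5749 0.1718 0.048 ] jaw 92.09 z [ 0.005  0.001 -1.   ] F [-0.5  1.1 -0.9] w0.447 j [-0.39  0.56  0.02  1.82 -0.02  0.75  1.25]
```

Call:
drive_tool([
  [[0, 0, 0.1], [0, 0, 0], 1],
  [[0, 0, 0], [0, 0, 0], 0.4],
  [[0, 0, 0], [0, 0, 0], 0.4],
  [[0, 0, 0], [0, 0, 0], 0.4],
  [[0, 0, 0], [0, 0, 0], 0.4],
  [[0, 0, -2], [0, 0, 0], 0.4],
  [[0, 0, -4], [0, 0, 0], 0.4],
  [[0, 0, -4], [0, 0, 0], 0],
  [[0, 0, -4], [0, 0, 0], 0],
  [[0, 0, -2], [0, 0, 0], 0],
])

```text
time_s: 29.25
tool_pos: [0.5726, 0.1712, 0.2093]
tool_rot: [-0.001, -0.018, 1.0, -0.001]
contact_force: [0.6, -0.2, -0.7]
gripper_width: 0.834
```

```bash
python3 - <<'E'
from plan import *
go([(.50,-.05,.20,6),(.43,-.347,.18,8)],90)
d=snap('wrist','w5');
# refine pins
i=cv2.imread('pics/w5.png');print(pix(d,(.6214,.1737,.059)),pix(d,(.625,.0837,.059)))
E
```

```text
t29.2 pos [0.5726 0.1712 0.2093] jaw 92.1 z [-0.001 -0.001 -1.   ] F [ 0.6 -0.2 -0.7] w0.834 j [-0.4   0.38  0.03  1.68 -0.01  1.08  1.25]
[[[1.34,-3.64,0.16],[-0.0,-0.0,0.006],0],[[1.32,-3.65,0.16],[-0.0,-0.0,0.006],0],[[1.3,-3.66,0.16],[-0.0,-0.0,0.006],0],[[1.28,-3.66,0.16],[-0.0,-0.0,0.006],0],[[1.26,-3.67,0.16],[-0.0,-0.0,0.006],0],[[1.23,-3.68,0.16],[-0.0,-0.0,0.006],0],[[0.87,-3.71,0.25],[0.0,0.0,0.0],0],[[0.87,-3.71,0.25],[0.0,0.0,0.0],0],[[0.87,-3.71,0.25],[0.0,0.0,0.0],0],[[0.87,-3.71,0.25],[0.0,0.0,0.0],0],[[0.87,-3.71,0.25],[0.0,0.0,0.0],0],[[0.87,-3.71,0.25],[0.0,0.0,0.0],0],[[0.87,-3.71,0.25],[0.0,0.0,0.0],0],[[0.87,-3.71,0.25],[0.0,0.0,0.0],0]]
(np.float64(282.33991629266166), np.float64(244.7483414599884)) (np.float64(201.57859596148757), np.float64(244.89176149515697))
```

View pics/w5.png

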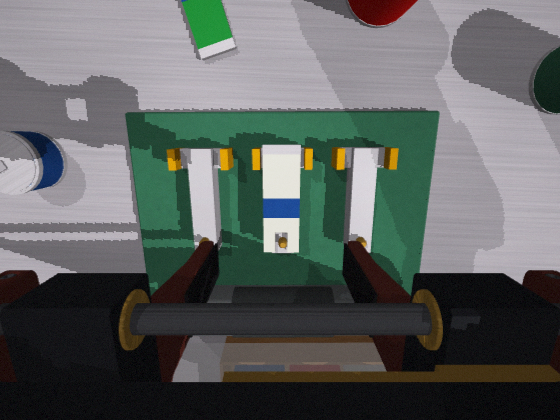

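Call:
drive_tool([
  [[1.3, -3.8, 0], [0, 0, 0.003], 0],
  [[1.3, -3.8, 0], [0, 0, 0.003], 0],
  [[1.3, -3.8, 0], [0, 0, 0.003], 0],
  [[1.3, -3.8, 0], [0, 0, 0.003], 0],
  [[1.2, -3.8, 0], [0, 0, 0.003], 0],
  [[1.2, -3.8, 0], [0, 0, 0.003], 0],
  [[1.0, -3.8, 0], [0, 0, 0.003], 0],
  [[1.0, -3.8, 0], [0, 0, 0], 0],
  [[1.0, -3.8, 0.3], [0, 0, 0], 0],
  [[1.0, -3.8, 0.3], [0, 0, 0], 0],
  [[1.0, -3.8, 0.5], [0, 0, 0], 0],
  [[0.8, -3.5, 0.5], [0, 0, 0], 0],
])

```text
time_s: 30.5
tool_pos: [0.4492, -0.2946, 0.1938]
tool_rot: [0.005, -0.013, 1.0, 0.002]
contact_force: [0.4, 0.7, -0.1]
gripper_width: 1.003
```

```bash
python3 - <<'E'
from plan import *
go([(.428,-.348,.16,4)],91)
d=snap('top','t3');C=cloud(d);i=cv2.imread('pics/t3.png')
cv2.imwrite('pics/c4.png',cv2.resize(i[190:290,300:450],(780,520),interpolation=cv2.INTER_CUBIC))
E
```

```text
t30.5 pos [ 0.4492 -0.2946  0.1938] jaw 91.52 z [ 0.011  0.003 -1.   ] F [ 0.4  0.7 -0.1] w1.003 j [ 0.27  0.29  0.27  1.87 -0.1   0.99  2.19]
[[[0.57,-1.32,0.83],[0.001,0.003,0.002],0],[[0.57,-1.32,0.84],[0.001,0.003,0.002],0],[[0.56,-1.32,0.84],[0.001,0.003,0.002],0],[[0.56,-1.32,0.84],[0.001,0.003,0.002],0]]
```

View pics/c4.png

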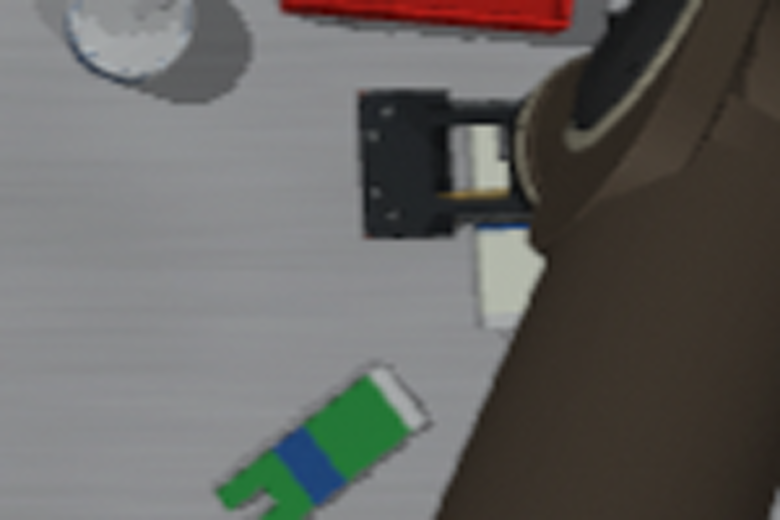

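Call:
drive_tool([
  [[0.5, -1.1, 0.8], [0, 0.003, 0.002], 0],
  [[0.5, -1.1, 1.5], [0, 0.003, 0.002], 0],
  [[0.5, -1.1, 2], [0, 0.003, 0.002], 0],
  [[0.5, -0.8, 2.2], [0, 0.003, 0.002], 0],
  [[0, -0.3, 2.2], [0, 0, 0], 0],
  [[0, 0, 2.2], [0, 0, 0], 0],
  [[0, 0, 2], [0, 0, 0], 0],
  [[0, 0, 1.5], [0, 0, 0], 0],
  [[0, 0, 0.5], [0, 0, 0], 0],
  [[0, 0, 0], [0, 0, 0], 0],
])

```text
time_s: 31.55
tool_pos: [0.4241, -0.3463, 0.0314]
tool_rot: [-0.004, -0.005, 1.0, 0.001]
contact_force: [0.5, -0.8, -0.2]
gripper_width: 0.998
```

```bash
python3 - <<'E'
from plan import *
go([(.428,-.348,.004,3)],91.2)
d=snap('wrist','w6')
E
```

```text
t31.6 pos [ 0.4241 -0.3463  0.0314] jaw 90.58 z [-0.007  0.002 -1.   ] F [ 0.5 -0.8 -0.2] w0.998 j [ 0.41  0.53  0.24  1.96 -0.19  0.68  2.35]
[[[-0.14,-0.06,0.91],[0.001,-0.002,-0.004],0],[[-0.13,-0.06,0.91],[0.001,-0.002,-0.004],0],[[-0.13,-0.06,0.91],[0.001,-0.002,-0.004],0]]
```

View pics/w6.png

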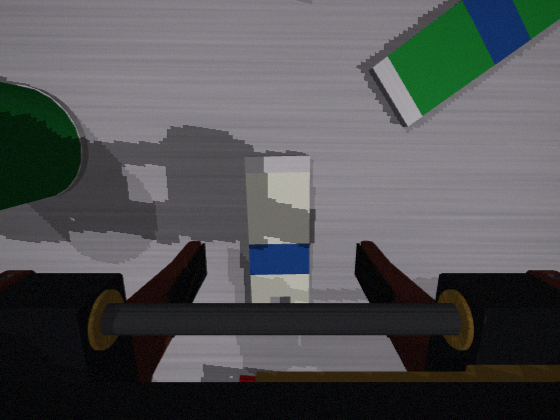

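```bash
python3 - <<'E'
from plan import *
d=load('w6')
a=(ray(d,246,157,.008)+ray(d,310,156,.008))/2;n=ray(d,280.5,298,.008)
print(a,n,np.degrees(np.arctan2(n[1]-a[1],n[0]-a[0])), a[:2]+.06*(n-a)[:2]/np.linalg.norm(n-a))
E
```

```text
[ 0.36653501 -0.34976666  0.008     ] [ 0.46324854 -0.34713743  0.008     ] 1.5572411702677584 [ 0.42651285 -0.34813612]
```

Call:
drive_tool([
  [[-0.1, -0.1, 0.8], [0, 0, -0.004], 0],
  [[-0.1, -0.1, 0.8], [0, 0, -0.004], 0],
  [[-0.1, 0, 0.8], [0, 0, -0.004], 0],
  [[0, 0, 0.3], [0, 0, 0], 0],
  [[0, 0, 0], [0, 0, 0], 0],
])

```text
time_s: 32.1
tool_pos: [0.429, -0.3491, 0.0045]
tool_rot: [-0.002, -0.012, 1.0, 0.0]
contact_force: [0.1, 0.7, 0.2]
gripper_width: 1.001
```

```bash
python3 - <<'E'
from plan import *
go([(.428,-.348,.003,2)],91.2)
E
```

```text
t32.1 pos [ 0.429  -0.3491  0.0045] jaw 91.37 z [-0.003  0.    -1.   ] F [0.1 0.7 0.2] w1.001 j [ 0.42  0.58  0.22  1.96 -0.21  0.62  2.38]
[[[0.05,0.05,0.08],[0.0,-0.002,0.002],0],[[0.05,0.05,0.08],[0.0,-0.002,0.002],0]]
```

Call:
drive_tool([
  [[0.1, 0.1, 0.1], [0, 0, 0], 0],
  [[0, 0, 0.1], [0, 0, 0], 1],
  [[0, 0, 0], [0, 0, 0], 1],
  [[0, 0, 0], [0, 0, 0], 1],
  [[0, 0, 0], [0, 0, 0], 1],
  [[0, 0, 0], [0, 0, 0], 1],
  [[0, 0, 0], [0, 0, 0], 1],
  [[0, 0, 0], [0, 0, 0], 1],
  [[0, 0, 0], [0, 0, 0], 1],
  [[0, 0, 0], [0, 0, 0], 1],
  [[0, 0, -0.5], [0, 0, 0], 1],
  [[0, 0, -1], [0, 0, 0], 1],
])

```text
time_s: 33.3
tool_pos: [0.4271, -0.3475, 0.0175]
tool_rot: [-0.003, -0.012, 1.0, 0.001]
contact_force: [-0.6, -0.1, -2.9]
gripper_width: 0.448
```

```bash
python3 - <<'E'
from plan import *
go([(.44,-.32,.18,4),(.578,.082,.18,11)],92.15,1)
E
```

```text
t33.3 pos [ 0.4271 -0.3475  0.0175] jaw 91.35 z [-0.005  0.001 -1.   ] F [-0.6 -0.1 -2.9] w0.448 j [ 0.42  0.56  0.23  1.96 -0.2   0.65  2.37]
[[[-0.32,0.69,-4.06],[0.0,-0.001,-0.003],1],[[-0.33,0.68,-4.06],[0.0,-0.001,-0.003],1],[[-0.33,0.68,-4.06],[0.0,-0.001,-0.003],1],[[-0.34,0.68,-4.06],[0.0,-0.001,-0.003],1],[[-1.39,3.6,0.0],[0.0,0.0,0.0],1],[[-1.39,3.6,0.0],[0.0,0.0,0.0],1],[[-1.39,3.6,0.0],[0.0,0.0,0.0],1],[[-1.39,3.6,0.0],[0.0,0.0,0.0],1],[[-1.39,3.6,0.0],[0.0,0.0,0.0],1],[[-1.39,3.6,0.0],[0.0,0.0,0.0],1],[[-1.39,3.6,0.0],[0.0,0.0,0.0],1],[[-1.39,3.6,0.0],[0.0,0.0,0.0],1],[[-1.39,3.6,0.0],[0.0,0.0,0.0],1],[[-1.39,3.6,0.0],[0.0,0.0,0.0],1],[[-1.39,3.6,0.0],[0.0,0.0,0.0],1]]
```

Call:
drive_tool([
  [[-0.3, 0.7, -4], [0, 0, -0.003], 1],
  [[-0.3, 0.7, -4], [0, 0, -0.003], 1],
  [[-0.3, 0.7, -4], [0, 0, -0.003], 1],
  [[-0.3, 0.7, -3], [0, 0, -0.003], 1],
  [[-1.4, 3.8, 0], [0, 0, 0], 1],
  [[-1.4, 3.8, 0], [0, 0, 0], 1],
  [[-1.4, 3.8, 0], [0, 0, 0], 1],
  [[-1.4, 3.8, 0], [0, 0, 0], 1],
  [[-1.4, 3.8, 0], [0, 0, 0], 1],
  [[-1.4, 3.8, 0], [0, 0, 0], 1],
  [[-1.4, 3.8, 0], [0, 0, 0], 1],
  [[-1.4, 3.8, 0], [0, 0, 0], 1],
])

```text
time_s: 34.5
tool_pos: [0.5422, -0.0088, 0.184]
tool_rot: [0.001, -0.01, 1.0, -0.002]
contact_force: [1.0, 0.0, -3.2]
gripper_width: 0.449
```

```bash
python3 - <<'E'
from plan import *
go([(.578,.082,.18,6),(.578,.082,.10,4)],92.15,1)
E
```

```text
t34.5 pos [ 0.5422 -0.0088  0.184 ] jaw 91.1 z [ 0.003 -0.004 -1.   ] F [ 1.   0.  -3.2] w0.449 j [-0.2   0.31  0.15  1.86 -0.05  0.98  1.56]
[[[-0.63,1.5,0.06],[-0.001,0.0,-0.003],1],[[-0.63,1.5,0.06],[-0.001,0.0,-0.003],1],[[-0.63,1.5,0.06],[-0.001,0.0,-0.003],1],[[-0.64,1.5,0.06],[-0.001,0.0,-0.003],1],[[-0.64,1.49,0.07],[-0.001,0.0,-0.003],1],[[-0.65,1.49,0.07],[-0.001,0.0,-0.003],1],[[-0.0,0.0,2.0],[0.0,0.0,0.0],1],[[-0.0,0.0,2.0],[0.0,0.0,0.0],1],[[-0.0,0.0,2.0],[0.0,0.0,0.0],1],[[-0.0,0.0,2.0],[0.0,0.0,0.0],1]]
```

Call:
drive_tool([
  [[-0.6, 1.2, 0], [0, 0, -0.003], 1],
  [[-0.6, 1.5, 0], [0, 0, -0.003], 1],
  [[-0.6, 1.5, 0], [0, 0, -0.003], 1],
  [[-0.6, 1.5, 0], [0, 0, -0.003], 1],
  [[-0.6, 1.3, 0], [0, 0, -0.003], 1],
  [[-0.4, 0.8, 0.5], [0, 0, -0.003], 1],
  [[0, 0, 2], [0, 0, 0], 1],
  [[0, 0, 2.5], [0, 0, 0], 1],
  [[0, 0, 2.5], [0, 0, 0], 1],
  [[0, 0, 1.5], [0, 0, 0], 1],
  [[0, 0, 0], [0, 0, 0], 1],
  [[0, 0, 0], [0, 0, 0], 1],
])

```text
time_s: 35.7
tool_pos: [0.5779, 0.0783, 0.0912]
tool_rot: [0.002, -0.02, 1.0, -0.002]
contact_force: [-0.2, -1.3, -2.1]
gripper_width: 0.448
```

```bash
python3 - <<'E'
from plan import *
go([(.578,.082,.073,3)],92.15,1)
E
```

```text
t35.7 pos [0.5779 0.0783 0.0912] jaw 92.33 z [ 0.004 -0.005 -1.   ] F [-0.2 -1.3 -2.1] w0.448 j [-0.3   0.48  0.11  1.84 -0.06  0.82  1.45]
[[[-0.0,0.13,0.61],[-0.002,0.001,0.001],1],[[-0.01,0.13,0.61],[-0.002,0.001,0.001],1],[[-0.01,0.13,0.61],[-0.002,0.001,0.001],1]]
```

Call:
drive_tool([
  [[0, 0.1, 0.6], [0, 0, 0], 1],
  [[0, 0.2, 0.6], [0, 0, 0], 1],
  [[0, 0.1, 0.5], [0, 0, 0], 1],
  [[0, 0, 0], [0, 0, 0], 1],
  [[0, 0, 0], [0, 0, 0], 1],
])

```text
time_s: 36.2
tool_pos: [0.5796, 0.0827, 0.0754]
tool_rot: [0.004, -0.02, 1.0, -0.002]
contact_force: [-0.5, 0.2, -1.7]
gripper_width: 0.445
```

```bash
python3 - <<'E'
from plan import *
go([(.578,.082,.048,4)],92.15,1)
d=snap('wrist','w7');print(pix(d,(.6248,.0838,.059)),pix(d,(.6248,.0838,.0655)))
E
```

```text
t36.2 pos [0.5796 0.0827 0.0754] jaw 92.3 z [ 0.008 -0.004 -1.   ] F [-0.5  0.2 -1.7] w0.445 j [-0.3   0.5   0.1   1.85 -0.06  0.79  1.44]
[[[0.05,-0.01,0.68],[-0.001,0.002,0.001],1],[[0.05,-0.01,0.68],[-0.001,0.002,0.001],1],[[0.04,-0.01,0.68],[-0.001,0.002,0.001],1],[[0.04,-0.01,0.68],[-0.001,0.002,0.001],1]]
(np.float64(281.5774353618086), np.float64(310.5764446760302)) (np.float64(281.58262631146897), np.float64(316.3327718372677))
```

View pics/w7.png

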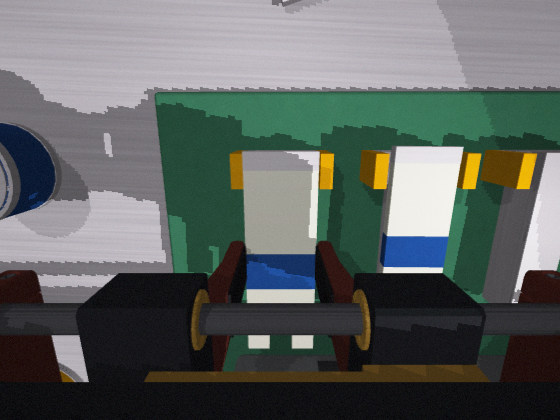

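Call:
drive_tool([
  [[0.1, 0, 0.5], [0, 0.003, 0], 1],
  [[0.1, -0.05, 0.6], [0, 0.003, 0], 1],
  [[0, 0, 0.6], [0, 0, 0], 1],
  [[0, 0, 0.6], [0, 0, 0], 1],
  [[0, 0, 0.4], [0, 0, 0], 1],
  [[0, 0, 0.2], [0, 0, 0], 1],
  [[0, 0, 0], [0, 0, 0], 1],
])

```text
time_s: 36.95
tool_pos: [0.5784, 0.0818, 0.0485]
tool_rot: [0.002, -0.02, 1.0, -0.002]
contact_force: [0.4, 0.3, -2.6]
gripper_width: 0.448
```

```bash
python3 - <<'E'
from plan import *
show()
E
```

```text
t37.0 pos [0.5784 0.0818 0.0485] jaw 92.3 z [ 0.003 -0.003 -1.   ] F [ 0.4  0.3 -2.6] w0.448 j [-0.3   0.54  0.1   1.86 -0.07  0.74  1.45]
```

Call:
drive_tool([
  [[0, 0, 0.15], [0, 0, 0], 1],
  [[0, 0, 0], [0, 0, 0], 0.4],
  [[0, 0, 0], [0, 0, 0], 0.4],
  [[0, 0, 0], [0, 0, 0], 0.4],
  [[0, 0, 0], [0, 0, 0], 0.4],
  [[0, 0, -2], [0, 0, 0], 0.4],
  [[0, 0, -4], [0, 0, 0], 0.4],
  [[0, 0, -4], [0, 0, 0], 0],
  [[0, 0, -5], [0, 0, 0], 0],
  [[0, 0, -5], [0, 0, 0], 0],
  [[0, 0, -5], [0, 0, 0], 0],
  [[0, 0, -5], [0, 0, 0], 0],
])

```text
time_s: 38.15
tool_pos: [0.5742, 0.0823, 0.3451]
tool_rot: [-0.006, -0.02, 1.0, -0.003]
contact_force: [0.3, 0.3, -0.1]
gripper_width: 0.99
```

```bash
python3 - <<'E'
from plan import *
go([(.58,.13,.38,11),(.712,.173,.385,5)],2.15)
d=snap('wrist','w8');C=cloud(d);i=cv2.imread('pics/w8.png')
cv2.imwrite('pics/c5.png',cv2.resize(i[100:330,120:460],(800,541),interpolation=cv2.INTER_CUBIC))
E
```

```text
t38.1 pos [0.5742 0.0823 0.3451] jaw 92.3 z [-0.012 -0.007 -1.   ] F [ 0.3  0.3 -0.1] w0.990 j [-0.33  0.26  0.14  1.52 -0.03  1.37  1.41]
[[[-0.07,0.43,-0.32],[0.0,-0.001,-0.143],0],[[-0.13,0.42,-0.32],[0.0,-0.001,-0.143],0],[[-0.19,0.39,-0.32],[0.0,-0.001,-0.143],0],[[-0.24,0.36,-0.32],[0.0,-0.001,-0.143],0],[[-0.29,0.32,-0.32],[0.0,-0.001,-0.143],0],[[-0.33,0.28,-0.32],[0.0,-0.001,-0.143],0],[[-0.37,0.23,-0.32],[0.0,-0.001,-0.143],0],[[-0.4,0.17,-0.32],[0.0,-0.001,-0.143],0],[[-0.42,0.12,-0.32],[0.0,-0.001,-0.143],0],[[-0.43,0.06,-0.32],[0.0,-0.001,-0.143],0],[[-0.44,-0.01,-0.32],[0.0,-0.001,-0.143],0],[[-0.76,-2.67,-0.1],[0.0,0.0,0.0],0],[[-0.76,-2.67,-0.1],[0.0,0.0,0.0],0],[[-0.76,-2.67,-0.1],[0.0,0.0,0.0],0],[[-0.76,-2.67,-0.1],[0.0,0.0,0.0],0],[[-0.76,-2.67,-0.1],[0.0,0.0,0.0],0]]
```

View pics/c5.png

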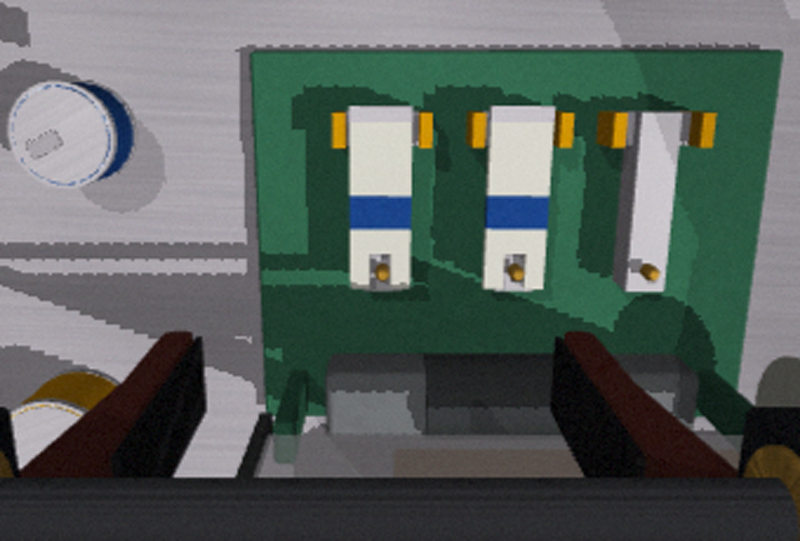

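Call:
drive_tool([
  [[-0.1, 0.4, -0.4], [0, 0, -0.143], 0],
  [[-0.1, 0.4, -0.4], [0, 0, -0.143], 0],
  [[-0.2, 0.4, -0.4], [0, 0, -0.143], 0],
  [[-0.2, 0.4, -0.4], [0, 0, -0.143], 0],
  [[-0.3, 0.3, -0.3], [0, 0, -0.143], 0],
  [[-0.3, 0.3, -0.3], [0, 0, -0.143], 0],
  [[-0.4, 0.2, -0.3], [0, 0, -0.143], 0],
  [[-0.4, 0.2, -0.3], [0, 0, -0.143], 0],
  [[-0.4, 0.1, -0.3], [0, 0, -0.143], 0],
  [[-0.4, 0, -0.3], [0, 0, -0.143], 0],
  [[-0.4, 0, -0.3], [0, 0, -0.143], 0],
  [[-0.4, 0, 0], [0, 0, 0], 0],
])

```text
time_s: 39.4
tool_pos: [0.5827, 0.1355, 0.3912]
tool_rot: [-0.0, 0.74, -0.673, 0.003]
contact_force: [0.2, 0.1, 0.1]
gripper_width: 0.997
```

```bash
python3 - <<'E'
from plan import *
go([(.713,.175,.38,6),(.713,.175,.287,5)],2.15)
d=snap('top','t4');C=cloud(d)
for x,y in((.56,.1715),(.56,.081),(.54,.1707),(.595,.1728),(.54,.08),(.597,.0825)):
    u,v=map(int,np.round(pix(d,(x,y,.053))));print(C[v,u].round(4))
m=(C[...,2]>.26)&(C[...,2]<.33)&(d['depth']>0)&(d['img'].sum(-1)<150)
P=C[m];P=P[(P[:,1]<.34)]
for y in np.arange(0,.4,.03):
    q=P[abs(P[:,1]-y)<.01]
    if len(q):print(y.round(2),len(q),np.median(q,0).round(4))
E
```

```text
t39.4 pos [0.5827 0.1355 0.3912] jaw -174.56 z [ 0.004 -0.003 -1.   ] F [0.2 0.1 0.1] w0.997 j [-0.08  0.3  -0.31  1.38  0.09  1.47  2.85]
[[[-0.45,-2.22,0.19],[-0.001,-0.001,0.01],0],[[-0.47,-2.22,0.19],[-0.001,-0.001,0.01],0],[[-0.49,-2.21,0.19],[-0.001,-0.001,0.01],0],[[-0.51,-2.21,0.19],[-0.001,-0.001,0.01],0],[[-0.54,-2.2,0.19],[-0.001,-0.001,0.01],0],[[-0.56,-2.2,0.19],[-0.001,-0.001,0.01],0],[[-0.0,-0.0,1.86],[0.0,0.0,0.0],0],[[-0.0,-0.0,1.86],[0.0,0.0,0.0],0],[[-0.0,-0.0,1.86],[0.0,0.0,0.0],0],[[-0.0,-0.0,1.86],[0.0,0.0,0.0],0],[[-0.0,-0.0,1.86],[0.0,0.0,0.0],0]]
[0.4638 0.0648 0.8003]
[0.5592 0.0806 0.0523]
[0.4547 0.0644 0.8028]
[0.4794 0.0667 0.7964]
[0.5389 0.0808 0.0508]
[0.5972 0.0834 0.0524]
0.0 1 [0.716  0.0098 0.2932]
0.03 38 [0.7196 0.0306 0.3091]
0.06 40 [0.7186 0.0603 0.3093]
0.09 48 [0.7169 0.0897 0.309 ]
0.12 45 [0.7167 0.1206 0.3088]
```

Call:
drive_tool([
  [[0, 0, 0], [0, 0, 0.145], 0],
  [[0, 0, 0], [0, 0, 0.145], 0],
  [[0, 0, 0], [0, 0, 0.145], 0],
  [[0, 0, 0], [0, 0, 0.145], 0],
  [[0, 0, 0], [0, 0, 0.145], 0],
  [[0, 0, 0], [0, 0, 0.145], 0],
  [[0, 0, 0], [0, 0, 0.145], 0],
  [[0, 0, 0], [0, 0, 0.145], 0],
  [[0, 0, 0], [0, 0, 0.145], 0],
  [[0, 0, 0], [0, 0, 0.145], 0],
  [[0, 0, 0], [0, 0, 0.145], 0],
  [[0, 0, 0], [0, 0, 0.145], 0],
])

```text
time_s: 40.65
tool_pos: [0.585, 0.1244, 0.384]
tool_rot: [-0.0, 0.071, 0.997, -0.006]
contact_force: [-0.2, 0.1, 0.5]
gripper_width: 1.001
```

Call:
drive_tool([
  [[0, 0, 0], [0, 0, 0.145], 0],
  [[0, 0, 0], [0, 0, 0.145], 0],
  [[0, 0, 0], [0, 0, 0.145], 0],
  [[0, 0, 0], [0, 0, 0.145], 0],
  [[0, 0, 0], [0, 0, 0.145], 0],
  [[0, 0, 0], [0, 0, 0.145], 0],
  [[0, 0, 0], [0, 0, 0.145], 0],
  [[0, 0, 0], [0, 0, 0.145], 0],
  [[0, 0, 0], [0, 0, 0.1], 0],
  [[0, 0, 0], [0, 0, 0], 0],
])

```text
time_s: 41.65
tool_pos: [0.5861, 0.1173, 0.3814]
tool_rot: [0.006, 0.666, 0.746, -0.007]
contact_force: [-0.2, 0.3, -0.0]
gripper_width: 1.0
```

```bash
python3 - <<'E'
from plan import *
go([(.715,.175,.37,6),(.715,.175,.287,5)],2.15)
E
```

```text
t41.6 pos [0.5861 0.1173 0.3814] jaw 6.52 z [ 0.001 -0.018 -1.   ] F [-0.2  0.3 -0. ] w1.000 j [-0.42  0.28  0.17  1.42 -0.03  1.45 -0.14]
[[[0.71,2.24,0.17],[-0.0,0.003,0.013],0],[[0.74,2.23,0.18],[-0.0,0.003,0.013],0],[[0.77,2.23,0.18],[-0.0,0.003,0.013],0],[[0.8,2.22,0.18],[-0.0,0.003,0.013],0],[[0.82,2.2,0.18],[-0.0,0.003,0.013],0],[[0.85,2.19,0.19],[-0.0,0.003,0.013],0],[[-0.0,0.0,1.66],[0.0,0.0,0.0],0],[[-0.0,0.0,1.66],[0.0,0.0,0.0],0],[[-0.0,0.0,1.66],[0.0,0.0,0.0],0],[[-0.0,0.0,1.66],[0.0,0.0,0.0],0],[[-0.0,0.0,1.66],[0.0,0.0,0.0],0]]
```

Call:
drive_tool([
  [[0.7, 2.2, 0], [0, 0.003, 0.013], 0],
  [[0.7, 2.2, 0], [0, 0.003, 0.013], 0],
  [[0.8, 2.2, 0], [0, 0.003, 0.013], 0],
  [[0.8, 2.2, 0], [0, 0.003, 0.013], 0],
  [[0.8, 2.2, 0], [0, 0.003, 0.013], 0],
  [[0.8, 1.5, 0], [0, 0.003, 0.013], 0],
  [[0, 0, 0], [0, 0, 0], 0],
  [[0, 0, 0], [0, 0, 0], 0],
])

```text
time_s: 42.45
tool_pos: [0.711, 0.1733, 0.3802]
tool_rot: [0.004, 0.692, 0.722, -0.002]
contact_force: [0.2, 0.0, 0.6]
gripper_width: 1.003
```

```bash
python3 - <<'E'
from plan import *
go([(.714,.175,.285,5)],2.15)
E
```

```text
t42.5 pos [0.711  0.1733 0.3802] jaw 2.48 z [ 0.003 -0.008 -1.   ] F [0.2 0.  0.6] w1.003 j [-0.41  0.55  0.19  1.04 -0.09  1.57 -0.2 ]
[[[0.05,0.06,1.9],[0.0,0.002,0.001],0],[[0.04,0.06,1.9],[0.0,0.002,0.001],0],[[0.04,0.06,1.9],[0.0,0.002,0.001],0],[[0.04,0.06,1.9],[0.0,0.002,0.001],0],[[0.03,0.06,1.9],[0.0,0.002,0.001],0]]
```

Call:
drive_tool([
  [[0, 0.1, 1.8], [0, 0, 0], 0],
  [[0, 0.1, 1.9], [0, 0, 0], 0],
  [[0, 0.1, 1.9], [0, 0, 0], 0],
  [[0, 0, 1.9], [0, 0, 0], 0],
  [[0, 0, 1.2], [0, 0, 0], 0],
  [[0, 0, 0.4], [0, 0, 0], 0],
  [[0, 0, 0], [0, 0, 0], 0],
], grip_force=15)

```text
time_s: 43.15
tool_pos: [0.7112, 0.1688, 0.2907]
tool_rot: [0.007, 0.69, 0.724, -0.001]
contact_force: [-0.3, -0.0, -0.6]
gripper_width: 0.999
```

```bash
python3 - <<'E'
from plan import *
go([(.714,.175,.285,2)],2.15)
E
```

```text
t43.1 pos [0.7112 0.1688 0.2907] jaw 2.71 z [ 0.009 -0.011 -1.   ] F [-0.3 -0.  -0.6] w0.999 j [-0.41  0.56  0.17  1.21 -0.08  1.37 -0.2 ]
[[[0.3,0.15,0.28],[0.004,0.005,0.005],0],[[0.3,0.15,0.28],[0.004,0.005,0.005],0]]
```

Close on the bar.

Call:
drive_tool([
  [[0.1, 0.2, 0.4], [0, 0, 0], 0],
  [[0, 0.1, 0.2], [0, 0, 0], 1],
  [[0, 0, 0], [0, 0, 0], 1],
  [[0, 0, 0], [0, 0, 0], 1],
  [[0, 0, 0], [0, 0, 0], 1],
  [[0, 0, 0], [0, 0, 0], 1],
  [[0, 0, 0], [0, 0, 0], 1],
  [[0, 0, 0], [0, 0, 0], 1],
  [[0, 0, 0], [0, 0, 0], 1],
  [[0, 0, 0], [0, 0, 0], 1],
  [[0, 0, 0], [0, 0, 0], 1],
  [[0, 0, 0], [0, 0, 0], 1],
])

```text
time_s: 44.35
tool_pos: [0.7156, 0.1701, 0.288]
tool_rot: [0.008, 0.69, 0.724, 0.001]
contact_force: [-0.5, -0.2, 0.4]
gripper_width: 0.13
```

Call:
drive_tool([
  [[0, 0, 0], [0, 0, 0], 1],
  [[0, 0, 0], [0, 0, 0], 1],
  [[0, 0, 0], [0, 0, 0], 1],
])

```text
time_s: 44.65
tool_pos: [0.7156, 0.1701, 0.288]
tool_rot: [0.008, 0.69, 0.724, 0.001]
contact_force: [0.4, 0.5, -0.4]
gripper_width: 0.13
```

```bash
python3 - <<'E'
from plan import *
arc(.75,12,hx=.716)
E
```

```text
a0 1.568915928843773
t44.6 pos [0.7156 0.1701 0.288 ] jaw 2.73 z [ 0.013 -0.009 -1.   ] F [ 0.4  0.5 -0.4] w0.130 j [-0.41  0.57  0.17  1.21 -0.08  1.36 -0.2 ]
[[[0.02,-1.5,0.23],[0.0,0.0,0.0],1],[[0.02,-1.5,0.14],[0.0,0.0,0.0],1],[[0.02,-1.48,0.24],[0.0,0.0,0.0],1],[[0.02,-1.46,0.34],[0.0,0.0,0.0],1],[[0.02,-1.44,0.44],[0.0,0.0,0.0],1],[[0.02,-1.4,0.53],[0.0,0.0,0.0],1],[[0.02,-1.36,0.63],[0.0,0.0,0.0],1],[[0.02,-1.32,0.72],[0.0,0.0,0.0],1],[[0.02,-1.27,0.81],[0.0,0.0,0.0],1],[[0.02,-1.21,0.89],[0.0,0.0,0.0],1],[[0.02,-1.14,0.97],[0.0,0.0,0.0],1],[[0.02,-1.07,1.05],[0.0,0.0,0.0],1]]
```

Call:
drive_tool([
  [[0, -1.5, 0.1], [0, 0, 0], 1],
  [[0, -1.5, 0.1], [0, 0, 0], 1],
  [[0, -1.5, 0.2], [0, 0, 0], 1],
  [[0, -1.5, 0.3], [0, 0, 0], 1],
  [[0, -1.4, 0.4], [0, 0, 0], 1],
  [[0, -1.4, 0.5], [0, 0, 0], 1],
  [[0, -1.4, 0.6], [0, 0, 0], 1],
  [[0, -1.3, 0.7], [0, 0, 0], 1],
  [[0, -1.3, 0.8], [0, 0, 0], 1],
  [[0, -1.2, 0.9], [0, 0, 0], 1],
  [[0, 0, 0], [0, 0, 0], 1],
])

```text
time_s: 45.75
tool_pos: [0.5836, 0.1648, 0.2437]
tool_rot: [0.016, 0.69, 0.723, 0.015]
contact_force: [1.7, 0.4, -7.5]
gripper_width: 0.132
```

```bash
python3 - <<'E'
from plan import *
arc(.63,8,hx=.716,hz=.088)
E
```

```text
a0 0.9222330258392214
t45.8 pos [0.5836 0.1648 0.2437] jaw 2.67 z [ 0.044 -0.002 -0.999] F [ 1.7  0.4 -7.5] w0.132 j [-0.48  0.34  0.15  1.66 -0.04  1.11 -0.28]
[[[0.01,-0.7,0.4],[0.0,0.0,0.0],1],[[0.01,-0.64,0.49],[0.0,0.0,0.0],1],[[0.01,-0.62,0.52],[0.0,0.0,0.0],1],[[0.01,-0.6,0.54],[0.0,0.0,0.0],1],[[0.01,-0.58,0.56],[0.0,0.0,0.0],1],[[0.01,-0.56,0.58],[0.0,0.0,0.0],1],[[0.01,-0.54,0.6],[0.0,0.0,0.0],1],[[0.01,-0.51,0.62],[0.0,0.0,0.0],1]]
```

Call:
drive_tool([
  [[0, -0.6, 0.4], [0, 0, 0], 1],
  [[0, -0.6, 0.5], [0, 0, 0], 1],
  [[0, -0.6, 0.5], [0, 0, 0], 1],
  [[0, -0.6, 0.5], [0, 0, 0], 1],
  [[0, -0.6, 0.6], [0, 0, 0], 1],
  [[0, -0.6, 0.6], [0, 0, 0], 1],
  [[0, -0.5, 0.6], [0, 0, 0], 1],
  [[0, 0, 0], [0, 0, 0], 1],
  [[0, 0, 0], [0, 0, 0], 1],
])

```text
time_s: 46.65
tool_pos: [0.5442, 0.1634, 0.2036]
tool_rot: [0.018, 0.69, 0.723, 0.017]
contact_force: [1.8, -0.1, 2.5]
gripper_width: 0.133
```

```bash
cat > bar.py <<'E'
from plan import *
def barcheck(tag):
    d=snap('top',tag);C=cloud(d)
    m=(C[...,2]>.14)&(C[...,2]<.28)&(d['depth']>0)&(d['img'].sum(-1)<150)&(C[...,0]>.45)&(C[...,0]<.7)
    P=C[m]
    for y in list(np.arange(.03,.12,.02))+[.25,.28,.3]:
        q=P[abs(P[:,1]-y)<.008];q=q[q[:,0]<q[:,0].min()+.014] if len(q) else q
        if len(q):
            x,z=q[:,0].mean(),np.median(q[:,2])-.005
            xb=x+.0375*(y-.175)
            print(y.round(2),len(q),x.round(4),z.round(4),'angle by x',np.degrees(np.arccos(np.clip((.716-xb)/.22,-1,1))).round(1),'by z',np.degrees(np.arcsin((z-.085)/.22)).round(1))
E
python3 - <<'E'
from bar import *
show();barcheck('t5')
E
```

```text
t46.6 pos [0.5442 0.1634 0.2036] jaw 2.66 z [ 0.049 -0.    -0.999] F [ 1.8 -0.1  2.5] w0.133 j [-0.5   0.3   0.14  1.81 -0.03  0.99 -0.31]
0.03 34 0.5496 0.2192 angle by x 38.7 by z 37.6
0.05 25 0.5482 0.2195 angle by x 38.4 by z 37.7
0.07 32 0.5473 0.2187 angle by x 38.3 by z 37.4
0.09 28 0.5473 0.2184 angle by x 38.6 by z 37.3
0.11 30 0.5453 0.2185 angle by x 38.1 by z 37.4
```

Call:
drive_tool([
  [[0, -0.4, 0.5], [0, 0, 0], 1],
  [[0, -0.3, 0.5], [0, 0, 0], 1],
  [[0, 0, 0], [0, 0, 0], 1],
  [[0, 0, 0], [0, 0, 0], 1],
])

```text
time_s: 47.1
tool_pos: [0.5363, 0.1631, 0.1923]
tool_rot: [0.017, 0.69, 0.723, 0.016]
contact_force: [0.4, -0.6, 3.1]
gripper_width: 0.131
```

```bash
python3 - <<'E'
from bar import *
show();barcheck('t6')
E
```

```text
t47.1 pos [0.5363 0.1631 0.1923] jaw 2.66 z [ 0.047 -0.    -0.999] F [ 0.4 -0.6  3.1] w0.131 j [-0.5   0.3   0.14  1.84 -0.03  0.96 -0.31]
0.03 30 0.5409 0.2073 angle by x 34.8 by z 33.8
0.05 28 0.5406 0.2079 angle by x 35.1 by z 34.0
0.07 24 0.5398 0.2086 angle by x 35.0 by z 34.2
0.09 30 0.5387 0.208 angle by x 34.9 by z 34.0
0.11 29 0.5384 0.2078 angle by x 35.1 by z 33.9
```

Good (~34.5°). Release and rise straight along the fingers.

Call:
drive_tool([
  [[0, 0, 0], [0, 0, 0], 0],
  [[0, 0, 0], [0, 0, 0], 0],
  [[0, 0, 0], [0, 0, 0], 0],
  [[0, 0, 0], [0, 0, 0], 0],
  [[0, 0, 0], [0, 0, 0], 0],
  [[0, 0, 0], [0, 0, 0], 0],
  [[0, 0, 0], [0, 0, 0], 0],
  [[0, 0, -2], [0, 0, 0], 0],
  [[0, 0, -3], [0, 0, 0], 0],
  [[0, 0, -4], [0, 0, 0], 0],
  [[0, 0, -4], [0, 0, 0], 0],
  [[0, 0, 0], [0, 0, 0], 0],
])

```text
time_s: 48.35
tool_pos: [0.5289, 0.1621, 0.3249]
tool_rot: [0.016, 0.691, 0.723, 0.013]
contact_force: [0.1, 0.3, -0.7]
gripper_width: 1.003
```

Call:
drive_tool([
  [[0, -4, 0], [0, 0, 0], 0],
  [[0, -4, 0], [0, 0, 0], 0],
  [[0, -4, 0], [0, 0, 0], 0],
  [[0, -2, 0], [0, 0, 0], 0],
  [[0, 0, 0], [0, 0, 0], 0],
  [[0, 0, 0], [0, 0, 0], 0],
  [[0, 0, 0], [0, 0, 0], 0],
  [[0, 0, 0], [0, 0, 0], 0],
  [[0, 0, 0], [0, 0, 0], 0],
  [[0, 0, 0], [0, 0, 0], 0],
  [[0, 0, 0], [0, 0, 0], 0],
])

```text
time_s: 49.45
tool_pos: [0.3883, 0.1551, 0.3163]
tool_rot: [0.017, 0.691, 0.722, 0.013]
contact_force: [0.2, -0.4, -0.3]
gripper_width: 0.997
```

```bash
python3 - <<'E'
from bar import *
show();barcheck('t7')
i=cv2.imread('pics/t7.png');cv2.imwrite('pics/c6.png',cv2.resize(i[90:290,140:420],(798,570),interpolation=cv2.INTER_CUBIC))
E
```

```text
t49.5 pos [0.3883 0.1551 0.3163] jaw 2.49 z [ 0.043 -0.004 -0.999] F [ 0.2 -0.4 -0.3] w0.997 j [-0.6  -0.06  0.08  1.95  0.03  1.22 -0.49]
0.03 29 0.541 0.2067 angle by x 34.9 by z 33.6
0.05 28 0.5407 0.2068 angle by x 35.1 by z 33.6
0.07 24 0.5398 0.2081 angle by x 35.0 by z 34.0
0.09 29 0.5386 0.2071 angle by x 34.8 by z 33.7
0.11 28 0.5383 0.2079 angle by x 35.0 by z 34.0Traceback (most recent call last):
  File "<stdin>", line 2, in <module>
  File "bar.py", line 11, in barcheck
    print(y.round(2),len(q),x.round(4),z.round(4),'angle by x',np.degrees(np.arccos(np.clip((.716-xb)/.22,-1,1))).round(1),'by z',np.degrees(np.arcsin((z-.085)/.22)).round(1))
          ^^^^^^^
AttributeError: 'float' object has no attribute 'round'
```

```bash
python3 - <<'E'
from h import *
i=cv2.imread('pics/t7.png');cv2.imwrite('pics/c6.png',cv2.resize(i[90:290,140:420],(798,570),interpolation=cv2.INTER_CUBIC))
E
```

```text
(no output)
```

View pics/c6.png

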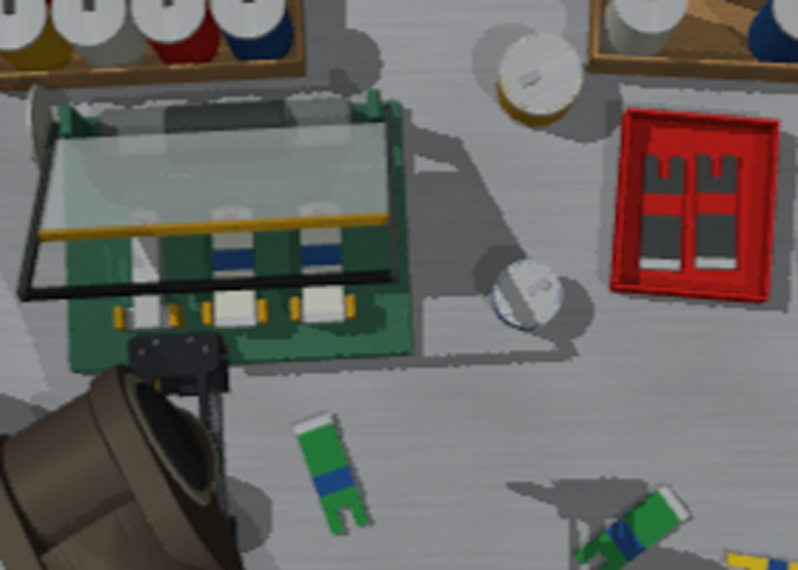

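Everything is in place: two worn blades are flat in the tray, two new ones are in the middle and right bays, the guard stands at about 35° and is untouched, and the cans haven't moved.

```bash
python3 -c "
from rig import ctrl
print(ctrl.job_done())"
```

```text
the job is handed in; nothing more can be done
None
```

The blade change is done and handed in at about 49.5 s of the 210 s allowed. This start had two worn and two new blades.

- **Guard up:** I swung it to about 90°, and it stayed upright while the blades were changed.
- **Worn blades:** both lie flat, side by side, in the scrap tray.
- **New blades:** they are in the middle and right bays, and the left bay is empty. A close-up after both were placed showed each one straight between its fences with the pin inside its notch. Depth readings on the right blade gave a top height of 51–52 mm against 53 mm expected, within the calibration tolerance. The same check on the middle blade failed because the arm blocked the camera, so that one rests on the pictures alone.
- **Guard at the end:** about 1–2 s after I let go it still read 35° from the bar's horizontal position and 34° from its height. Both are within the 5° limit, and the arm was clear with no contact force.
- **Cans and look-alikes:** the cans in the last view were where they started. I never went near the others or moved the green and yellow look-alikes.

Joint 7 got within 0.01 rad of its range limit when I turned the gripper the long way round. I turned it back before continuing. The program reports no verdict, so I can't confirm the score.

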